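Lock the tray slide with its linch pin

TASK

Lock the parts-tray slide to its dock: pick up the linch pin that carries the sprung wire ring (not the plain spare pin) and push it from the robot's side, ring hinge uppermost, through the front lug, the spring-loaded tongue of the tray and the rear lug until its head is fully home against the front lug. Only then flip the ring up and over the top of the lugs until it snaps shut over the pin's nose. Feel your way and push gently, let go, and leave everything else lying where it is.

Things in the scene. Friction and masses are not known exactly. Their poses are not given: they have to be found in the camera images.
- pin: Linch pin with a wire ring, lying on the flat underside of its head: dark steel block head, bright round shank 12 mm thick, 46 long, tapering over 8.5 mm to a round nose 7 mm thick. Origin on the shank axis at the head's front face (the shoulder that seats), 14 mm above the bench at the start; x along the shank to the nose, z up to the ring hinge. About 0.25 kg (varies), balanced in the head.
- pin_grip (a point): Centre of the pin's block head, 36 long (pin x) x 26 wide (y) x 28 high (z) mm: spans pin x -36..0, y -13..13, z -14..14. Grip it by its y sides. At the start the ring lies back over the head inside y -11..11, reaching pin x -66 and z +57, so fingers can come down on either side of it.
- nose (a point): End of the pin's nose, 58 mm in front of the head. The outermost 3.5 mm is a ball end.
- ring_hinge (a point): Hinge of the ring on the pin head: at pin x -5, z +17 mm, axis along pin y.
- ring (a joint): Ring angle (rad): 0 shut over the nose, 1.57 upright, 2.9-3.05 laid back over the head (start; stop 3.05). Slightly stiff hinge (0.025 N m): the ring stays where left. Best pinched by the sides at its raised end behind the head (22 mm wide), swung over the hinge in an arc, let go, then pressed down. From 0.17 to 0.03 it must be forced past the nose, 5 to 15 N down at pin x +45; then it snaps.
- ring_bar (a point): Middle of the ring's end bar. The ring is a narrow U of 4 mm wire: two arms 18 mm apart joined by this bar, sprung lengthwise (2.5 N/mm). Shut, the arms run forward 17 mm above the shank axis (wire top at pin z +20), 3 mm clear of the lugs, to pin x +50, then bend down to the bar at pin x +55, z -7, under the nose. Laid back, the bar end stands up 24 mm behind the head.
- hole (a point): Centre of the mouth of the front lug's hole, 60 mm above the bench. x points level into the hole (the way the pin goes, away from the robot), y to the left towards the tray, z up. Holes are 13.6 mm in diameter. Front lug x 0..14, tray tongue 16..28, rear lug 30..46 mm; lugs 44 mm wide, tops 12 mm above the axis (tongue 13).
- ledge (a point): Middle of the flat steel ledge in front of the front lug (44 wide, hole x -47..-1 mm), 15.5 mm below the hole's axis: the seated head stands 1.5 mm above it or rests on it, so it cannot roll.
- tongue_slot (a point): Point on the lugs' axis midway through the tongue's thickness (fixed to the dock). A spring holds tray and tongue about 3 mm off to the +y side (10 N there, 12 N in line): the pin's taper must wedge the tongue into line, and from then on the shank drags with some 5 to 15 N of friction right up to the shoulder, so arm and grip give way by some mm: push until it is felt to stop firmly.
- dock: The fixed steel dock with the lugs; origin on the bench straight below hole, same axes. The tray it carries (frame 200 x 200 mm, white plate, small steel parts, top 50 mm above the bench) lies 72 mm and more to the +y side.
- spare_pin: A spare pin of the same shape and size as the linch pin but without a ring; lies on the bench like it. Same origin and axes. Not to be used.
- screwdriver: Screwdriver lying on the bench, bystander.
- wrench: Open wrench lying on the bench, bystander.
- oil: White oil bottle, 52 mm diameter, 130 mm high, standing; bystander.
- collar: Steel collar, 44 mm outside, 22 mm inside, 16 mm high, lying flat; bystander.
- mouse: Black computer mouse, 100 x 58 x 32 mm, bystander.
Things that resemble listed ones, but are neither listed nor needed, are in the scene too. What is shaped like the pin but green or purple is not meant.

How it is judged:
By the outcome, as a careful person would: the job done as asked, in the order asked, and still so for the second after the job is handed in, with the robot touching nothing.
It also fails if it takes over 72 s, if anything falls off the work surface, if the arm or the gripper's body presses on something with over 40 N, if the wrist force passes 120 N, or if a joint passes its speed limit or range.

ROBOT

A 6-joint arm with a two-finger parallel gripper is mounted at the origin on the work surface. World frame = base frame: x ahead of the robot, y to its left, z up, the work surface at z = 0. Lengths are in m, angles in rad, forces in N, time in s.
With the tool pointing down it reaches from about 0.375 to 0.9 m from the base axis. Payload 3.1 kg.
Tool frame: the origin (TCP) lies between the finger pads; the fingertips stand manip.finger_overhang ahead of it and the grasp point (between the pads) lies 5 mm behind it (manip.finger_overhang is the distance from the TCP to the fingertips, in m); z points along the fingers, y is the line along which they close (so a half turn about z gives the same grasp; the last joint's range is limited). The gripper opens to 85 mm and grips with 20 to 120 N. Pads are 22 mm wide; open, the fingers measure 114 mm over their backs; the gripper's body (76 mm by 85 mm) begins 54 mm behind the grasp point. The pads swing forward as they close: fully open they stand 13 mm farther back than shut.
Start: joints at [-0.178, 0.527, 1.433, -0, 1.181, -0.178], TCP at [0.625, 0, 0.216] pointing down, gripper open.
Joint ranges: [-3.08, 3.08], [-0.75, 2.2], [0.22, 2.44], [-1.43, 4.57], [0, 2.65], [-2.85, 2.85]. Speed limits (rad/s): [2.79, 2.79, 3.14, 3.14, 3.14, 3.14].

INTERFACE

Orientations are given as a unit quaternion [x, y, z, w].
In Python, from station import manip gives the robot as it stands.
- The arm moves only by the tool drive_tool, never from a script. Its argument "plan" is a list of rows, each a list of 7 numbers: the shift along the tool's x, y, z in m, then the turn, a rotation vector about the tool's x, y, z in degrees, then the opening, from -1 (shut) to 1 (fully open). In form: [[x, y, z, wx, wy, wz, gripper], ...]. A call has 1 to 10 rows; each row shifts and turns the commanded pose from where the row before left it, along the tool's axes as they then stand; what a row does not reach is not made up. A row lasts 1/10 s, in which the tool goes at most 50 mm and 8.59 degrees, less where a joint would pass 70% of its speed; a pose out of reach is approached as far as the arm can. A call is refused whole if a number of a shift passes 0.05 or a number of a turn 8.59, either way. A call with a gripper value outside its range is refused whole. The fingers move at their own pace and stop on an object; "newtons" is the grip in N (left out, the last holds). Time passes only in rows, so rows that do not move let the fingers close. It gives the time, the measured TCP pose, the force, the opening and the grip force at its end, in the units of the state.
- manip.sense(): the state, without advancing time (a new reading comes with each control period).
- manip.snapshot(name): name is "scene" or "side" or "wrist"; returns a dict with "image" (400x640x3 uint8, red, green, blue), "z_map" (400x640 float32, m along the optical axis (not along the pixel's ray), 0 where there is no reading), "fov_y" (degrees; the focal length in pixels is half the picture's height over the tangent of half this angle, whatever the lens; pixels are square), "cx", "cy" (the principal point, pixels), "extrinsics" (4x4, takes a point from camera to world coordinates); the wrist camera has in their place "mount" (4x4, takes a point from camera to tool coordinates, whose origin is the TCP and whose axes are the flange's). Camera axes: x right, y up, looking along -z (the intrinsics and any distortion apply to the point x, -y, -z); pixel columns grow to the right and rows downward; lengths in m; the calibration is good to about 2 mm. The wrist camera is an equidistant fisheye: a pixel r from the principal point sees the ray r / f radians off the axis. A picture is of the moment at which its call begins: read the wrist's pose just before it.
- manip.sign_off(): hands the job in; it is judged then, once.
The state is a dict: "t": time; "q": joint angles; "qd": joint speeds; "tau": joint torques, N m; "tcp_pos": TCP position; "tool_rot": TCP orientation; "force": force on the tool from outside, world axes, zero at the start; "ft_torque": the same for the moment, N m; "finger_gap": opening from 0.0 (shut) to 1.0 (fully open); "gripper_force": force on a finger pad.
Only numpy, scipy, OpenCV 4.12 (cv2) and the standard library are available. Lean on these libraries where they do the work, as an engineer would, in place of code of your own. Each camera call takes 0.05 s, during which the arm holds its last target. There are 200 camera calls.

## Working session

There is one attempt and no reset: what is moved stays moved. The work goes in short steps, Python scripts to look and compute and a tool call to move; the robot and the scene stay as the last step left them, time stands still between calls to the robot, and variables do not carry over. Pictures are saved under pics/ and viewed, at most 10 in all, crops included, and the job is handed in when it is done.

Besides the shell and the picture viewer there is one more tool, called as a command line: name --pt "numbers of a row" for each row, then --argument value for the rest. drive_tool: Moves the arm, as the interface text tells. Its arguments: {"type":"object","properties":{"plan":{"type":"array"},"newtons":{"type":"number"}},"required":["plan"]}

```bash
ls; mkdir -p pics
cat > h.py <<'E'
import numpy as np, cv2
from station import manip
from scipy.spatial.transform import Rotation as R
def pts(s):
    """world points for scene/side z_map"""
    im=s["image"];h,w=im.shape[:2];f=h/2/np.tan(np.radians(s["fov_y"])/2)
    v,u=np.mgrid[0:h,0:w];z=s["z_map"]
    P=np.stack([(u-s["cx"])/f*z,-(v-s["cy"])/f*z,-z],-1)
    E=np.array(s["extrinsics"]);return P@E[:3,:3].T+E[:3,3]
E
python3 - <<'E'
from h import *
st=manip.sense();print(st, manip.finger_overhang)
for n in("scene","side","wrist"):
    s=manip.snapshot(n);cv2.imwrite(f"pics/{n}0.png",s["image"][:,:,::-1]);np.savez(f"{n}0.npz",**s)
    print(n,s["fov_y"],s["cx"],s["cy"],[k for k in s],np.round(s.get("extrinsics",s.get("mount")),4).tolist())
a=cv2.imread("pics/scene0.png");b=cv2.imread("pics/side0.png")
E
```

```text
pics
{'t': 0.0, 'q': array([-1.78514956e-01,  5.28464105e-01,  1.43395588e+00, -1.40596523e-05,
        1.18138649e+00, -1.78544976e-01]), 'qd': array([-0.00017848,  0.00099389, -0.00181652, -0.00051724, -0.00122805,
        0.00107731]), 'tau': array([ 2.50220628e-04, -4.42344439e+01, -1.78024775e+01, -2.06930472e-04,
        8.36740597e-03,  2.24214921e-05]), 'tcp_pos': array([6.24223626e-01, 1.56071500e-04, 2.14517888e-01]), 'tool_rot': array([ 7.07093842e-01,  7.07118854e-01, -6.36608546e-04, -9.05551553e-04]), 'force': array([-0.9862466 ,  0.48624627, -0.09535073]), 'ft_torque': array([-0.00826433,  0.03545425, -0.02330904]), 'gripper_force': 0.0, 'finger_gap': 0.9981488159173552} 0.014
scene 46.93368885980679 325.9678838381996 198.0723443861452 ['image', 'z_map', 'fov_y', 'cx', 'cy', 'extrinsics'] [[-0.6583, -0.4593, 0.5965, 1.4052], [0.7528, -0.4097, 0.5152, 0.714], [0.0078, 0.7881, 0.6154, 0.9255], [0.0, 0.0, 0.0, 1.0]]
side 45.73736917194633 319.6991009194341 201.7630208059012 ['image', 'z_map', 'fov_y', 'cx', 'cy', 'extrinsics'] [[0.8078, 0.3413, -0.4806, -0.0584], [-0.5892, 0.4892, -0.6431, -0.8147], [0.0156, 0.8026, 0.5963, 0.8066], [0.0, 0.0, 0.0, 1.0]]
wrist 65.70646984690485 315.2176005668558 197.76766591913793 ['image', 'z_map', 'fov_y', 'cx', 'cy', 'mount'] [[-0.0009, 0.9589, 0.2838, 0.0731], [1.0, 0.001, -0.0004, -0.0004], [-0.0007, 0.2838, -0.9589, -0.1574], [0.0, 0.0, 0.0, 1.0]]
```

View pics/scene0.png

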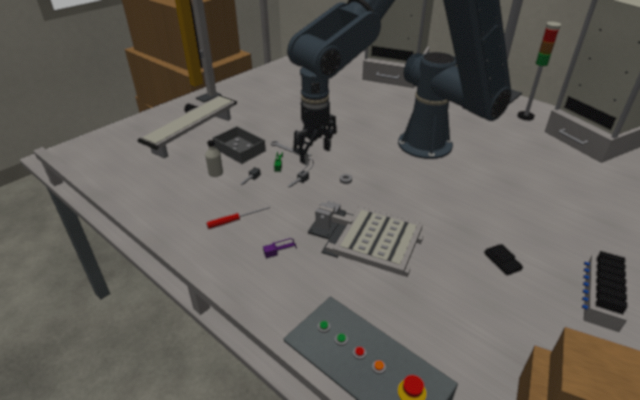

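View pics/side0.png

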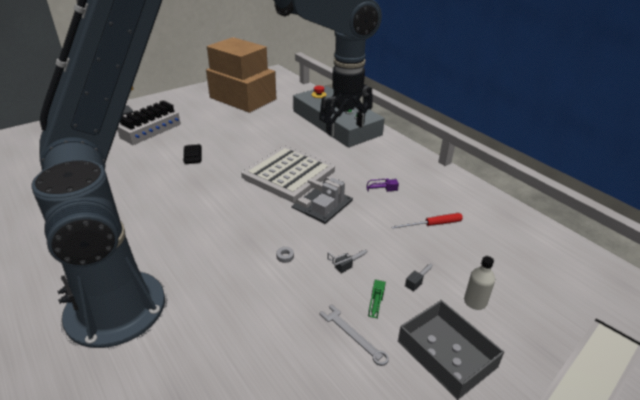

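Side view candidates: dark pin with a wire at (345,260), dark pin without one at (418,278), green one (377,297), purple one (383,185). In the scene view the two dark pins are at (300,178) and (252,175). By the description the pin is the one at side (345,260), since a wire shows at (333,258). The dock is at side (325,195). Next I check with a close crop and measure.

Run:
```python
from h import *
s=dict(np.load("side0.npz"));c=dict(np.load("scene0.npz"))
a=cv2.resize(s["image"][170:305,270:450],None,fx=4.4,fy=4.4,interpolation=cv2.INTER_CUBIC)
cv2.imwrite("pics/crop_side.png",a[:,:,::-1])
P=pts(s);Q=pts(c)
for n,(u,v) in dict(head=(345,263),nose=(365,252),spare=(413,283),sparenose=(430,266),dock=(315,205),lug=(335,190),collar=(285,248)).items(): print(n,P[v,u].round(4))
for n,(u,v) in dict(head=(303,177),nose=(291,186),ringtop=(310,160),spare=(255,173),lug=(328,208)).items(): print("scene",n,Q[v,u].round(4))
```

```text
head [ 0.4744 -0.2053  0.0299]
nose [ 0.548  -0.1927  0.0162]
spare [ 0.5635 -0.3402  0.0246]
sparenose [ 0.6416 -0.3199  0.0175]
dock [0.5453 0.0141 0.0339]
lug [0.6017 0.0007 0.0686]
collar [ 0.3967 -0.0661  0.0145]
scene head [ 0.4965 -0.1743  0.0243]
scene nose [ 0.5491 -0.1798  0.0128]
scene ringtop [ 0.3751 -0.2548 -0.0018]
scene spare [ 0.5881 -0.3127  0.024 ]
scene lug [0.6079 0.0335 0.0701]
```

View pics/crop_side.png

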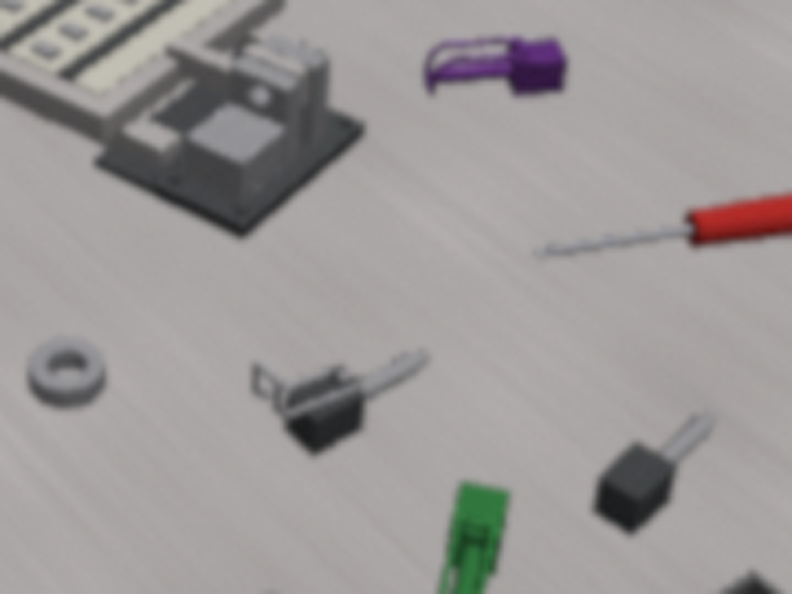

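View pics/wrist0.png

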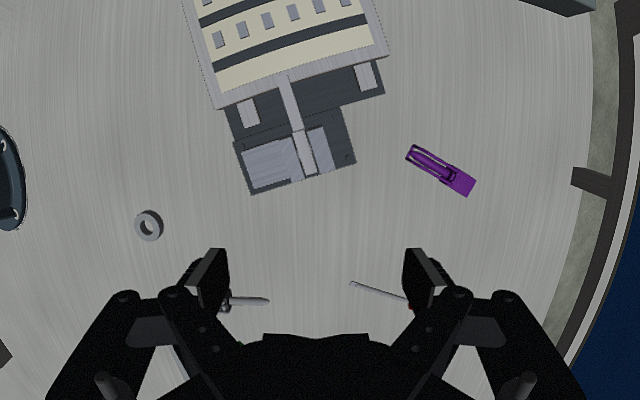

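The crop confirms it: the pin with the wire ring is at crop (320,410), while the one at (640,485) has no ring. Wrist view: dock lugs at about (300,150), ledge at (270,165), collar at (148,225), and the pin under the left finger at (245,300).

```bash
cat >> h.py <<'E'
def wpts(s,st):
    im=s["image"];h,w=im.shape[:2];f=h/2/np.tan(np.radians(s["fov_y"])/2)
    v,u=np.mgrid[0:h,0:w];a=u-s["cx"];b=v-s["cy"];r=np.hypot(a,b)+1e-9;k=np.tan(r/f)/r
    z=s["z_map"];P=np.stack([a*k*z,-b*k*z,-z],-1)
    M=np.array(s["mount"]);T=P@M[:3,:3].T+M[:3,3]
    return T@R.from_quat(st["tool_rot"]).as_matrix().T+st["tcp_pos"],T
def shot(name):
    st=manip.sense();s=manip.snapshot("wrist");cv2.imwrite(f"pics/{name}.png",s["image"][:,:,::-1])
    W,T=wpts(s,st);np.savez(name+".npz",W=W,T=T,img=s["image"],**{k:st[k] for k in("tcp_pos","tool_rot")});return st,s,W,T
def rect(W,m,tag=""):
    m=cv2.morphologyEx(m.astype(np.uint8),cv2.MORPH_OPEN,np.ones((3,3)))
    n,L,S,_=cv2.connectedComponentsWithStats(m)
    for i in range(1,n):
        if S[i,4]<60: continue
        p=W[L==i];(cx,cy),(a,b),g=cv2.minAreaRect((p[:,:2]*1000).astype(np.float32))
        print(tag,"px",S[i,:5],"c",round(cx,1),round(cy,1),"size",round(a,1),round(b,1),"ang",round(g,1),"z",np.median(p[:,2]).round(4))
E
python3 - <<'E'
from h import *
s=dict(np.load("wrist0.npz"));st=dict(tcp_pos=np.array([.624224,.000156,.214518]),tool_rot=np.array([.7070938,.7071189,-.000637,-.000906]))
W,T=wpts(s,st);np.savez("w0.npz",W=W,T=T,img=s["image"])
print(W[300,340],W[225,100])
b=np.zeros(W.shape[:2],bool);b[60:200,200:400]=1
z=W[:,:,2]
rect(W,b&(z>.060)&(z<.08),"lug");rect(W,b&(z>.036)&(z<.054),"ledge/tray");rect(W,b&(z<.03)&(z>.004),"base")
print([ (u,W[v,u].round(4).tolist()) for v in (160,) for u in range(244,356,6)])
E
```

```text
[ 6.59269818e-01 -1.91282065e-01 -2.04644965e-05] [ 0.28764973 -0.08105098 -0.00052266]
lug px [ 278  127   57   55 1973] c 614.5 29.9 size 46.9 47.4 ang 17.4 z 0.071
ledge/tray px [ 200   60  158   70 4604] c 581.3 91.3 size 76.3 170.4 ang 87.8 z 0.0439
ledge/tray px [ 241  140   49   49 1528] c 568.7 13.7 size 43.6 44.8 ang 17.3 z 0.0433
base px [ 313   62   70   42 1588] c 663.1 102.0 size 78.4 41.2 ang 17.7 z 0.0055
base px [293  82  19   9  94] c 608.2 100.3 size 21.7 8.8 ang 4.7 z 0.0049
base px [ 297   87   59   82 2113] c 635.8 51.4 size 47.0 101.2 ang 16.9 z 0.0105
base px [ 229   89   64  107 2515] c 562.5 33.9 size 75.5 112.3 ang 17.3 z 0.0106
base px [227 117  10  15  72] c 522.8 57.4 size 17.1 11.5 ang 87.0 z 0.0051
[(244, [0.5459, 0.0192, 0.0439]), (250, [0.5523, 0.0188, 0.0421]), (256, [0.5593, 0.019, 0.0438]), (262, [0.5659, 0.0188, 0.0432]), (268, [0.5727, 0.0189, 0.0443]), (274, [0.5789, 0.0183, 0.0417]), (280, [0.5856, 0.0184, 0.0427]), (286, [0.5949, 0.0231, 0.0713]), (292, [0.6007, 0.0229, 0.07]), (298, [0.6067, 0.0231, 0.0716]), (304, [0.6126, 0.0232, 0.072]), (310, [0.6185, 0.0231, 0.0719]), (316, [0.6244, 0.0227, 0.0696]), (322, [0.6303, 0.0229, 0.0704]), (328, [0.6362, 0.0231, 0.0715]), (334, [0.6456, 0.0131, 0.0117]), (340, [0.6527, 0.0132, 0.0118]), (346, [0.6595, 0.0138, 0.0155]), (352, [0.6671, 0.0131, 0.0105])]
```

drive_tool --pt "-0.04 -0.04 0 0 0 0 1" --pt "-0.04 -0.04 0 0 0 0 1" --pt "-0.04 -0.04 0 0 0 0 1" --pt "0 0 0 0 0 0 1" --pt "0 0 0 0 0 0 1" --pt "0 0 0 0 0 0 1"

```text
t: 0.75
tcp_pos: [0.5199, -0.1057, 0.2157]
tool_rot: [0.707, 0.707, 0.0, 0.0]
force: [0.0, 0.7, 0.5]
finger_gap: 1.002
gripper_force: 0.0
```

Run:
```python
from h import *
st,s,W,T=shot("w1");print(st["t"],st["tcp_pos"],st["tool_rot"])
z=W[:,:,2];b=(W[:,:,0]>.38)&(W[:,:,0]<.62)&(W[:,:,1]<-.1)&(W[:,:,1]>-.26)
rect(W,b&(z>.02)&(z<.034),"head");rect(W,b&(z>.007)&(z<.034),"all");rect(W,b&(z>.035)&(z<.09),"ring")
```

```text
0.75 [ 0.51985571 -0.10573579  0.21566292] [7.07010507e-01 7.07202817e-01 4.10752026e-04 3.87545817e-04]
head px [271 228  29  21 503] c 482.6 -185.9 size 35.3 23.9 ang 0.4 z 0.0271
all px [ 271  224   75   25 1039] c 511.0 -184.3 size 92.7 24.6 ang 3.2 z 0.0197
ring px [244 236  16  27 153] c 444.7 -188.5 size 13.3 22.3 ang 3.4 z 0.0537
```

View pics/w1.png

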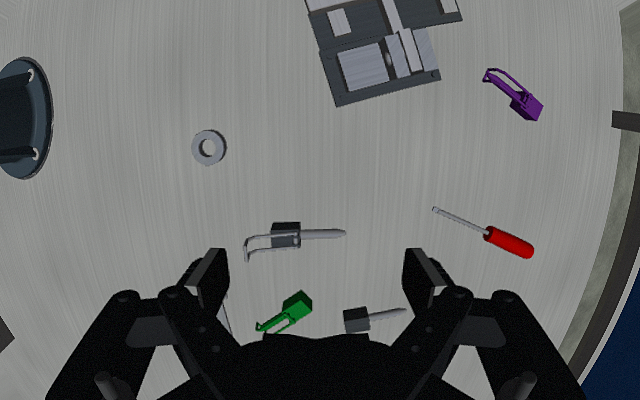

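Pin head centre is about (0.482,-0.186) at yaw 3.2°. The dock axis has yaw 17.3° and the hole is at about (0.592,0.021). In this wrist view the ring pin is at (290,236), the spare at (355,320) and the green one at (290,310). I'll turn the tool so the fingers straddle the head.

drive_tool --pt "0 0 0 0 0 8.5 1" --pt "0 0 0 0 0 8.5 1" --pt "0 0 0 0 0 8.5 1" --pt "0 0 0 0 0 8.5 1" --pt "0 0 0 0 0 8.5 1" --pt "0 0 0 0 0 8.5 1" --pt "0 0 0 0 0 8.5 1" --pt "0 0 0 0 0 8.5 1" --pt "0 0 0 0 0 8.5 1" --pt "0 0 0 0 0 8.5 1"

```text
t: 1.8
tcp_pos: [0.52, -0.1048, 0.2154]
tool_rot: [0.999, 0.042, 0.0, -0.0]
force: [0.3, -0.6, -0.8]
finger_gap: 1.002
gripper_force: 0.0
```

drive_tool --pt "-0.02 0.03 0.01 0 0 1.8 1" --pt "-0.02 0.03 0.02 0 0 0 1" --pt "0 0.02 0.02 0 0 0 1" --pt "0 0 0.02 0 0 0 1" --pt "0 0 0 0 0 0 1" --pt "0 0 0 0 0 0 1" --pt "0 0 0 0 0 0 1"

```text
t: 2.5
tcp_pos: [0.4856, -0.1882, 0.1463]
tool_rot: [1.0, 0.029, 0.001, 0.0]
force: [-0.0, -0.2, -0.0]
finger_gap: 0.999
gripper_force: 0.0
```

```bash
cat >> h.py <<'E'
def pinfit(W,z0=0.0):
    "shank line fit and head rect; z0 bench height offset"
    z=W[:,:,2]-z0;b=(W[:,:,0]>.38)&(W[:,:,0]<.62)&(W[:,:,1]<-.13)&(W[:,:,1]>-.25)
    m=b&(z>.007)&(z<.034)
    rect(W,m,"all");rect(W,b&(z>.021)&(z<.032),"head");rect(W,b&(z>.036)&(z<.09),"ring")
    q=W[m];q=q[(q[:,0]>.507)&(q[:,0]<.545)];c=np.polyfit(q[:,0],q[:,1],1)
    print("shank yaw",np.degrees(np.arctan(c[0])),"y at x=.482",np.polyval(c,.482),len(q),"zmax",np.percentile(q[:,2],95))
def tooldelta(st,target):
    return R.from_quat(st["tool_rot"]).inv().apply(np.array(target)-st["tcp_pos"]).round(4)
E
python3 - <<'E'
from h import *
st,s,W,T=shot("w2");print(st["t"],st["tcp_pos"],R.from_quat(st["tool_rot"]).as_matrix().round(3).tolist(),st["q"].round(2))
pinfit(W)
m=(T[:,:,2]>-.04)&(T[:,:,2]<.05)&(abs(T[:,:,1])<.07)&(abs(T[:,:,0])<.03)
for sg in(1,-1):
    q=T[m&(sg*T[:,:,1]>0)]; print(len(q),q.min(0).round(4),q.max(0).round(4))
E
```

```text
2.5 [ 0.48556181 -0.18820364  0.14633045] [[0.998, 0.058, 0.001], [0.058, -0.998, -0.001], [0.001, 0.001, -1.0]] [-0.58  0.49  1.76  0.    0.89  0.93]
all px [ 302  108   28  101 1583] c 511.8 -186.0 size 92.9 25.3 ang 3.3 z 0.0251
head px [302 171  28   6 140] c 498.7 -186.8 size 4.7 24.9 ang 3.2 z 0.0267
head px [308 181  16  28 409] c 478.6 -187.9 size 26.5 13.9 ang 2.8 z 0.0269
ring px [302 211  26  41 429] c 452.9 -188.6 size 26.9 22.4 ang 2.2 z 0.0445
shank yaw 2.2561838483578205 y at x=.482 -0.1879501427871662 494 zmax 0.019425188311432643
481 [-0.0116  0.0411 -0.04  ] [ 0.0113  0.0552 -0.0275]
467 [-0.0113 -0.0568 -0.04  ] [ 0.0117 -0.043  -0.028 ]
```

View pics/w2.png

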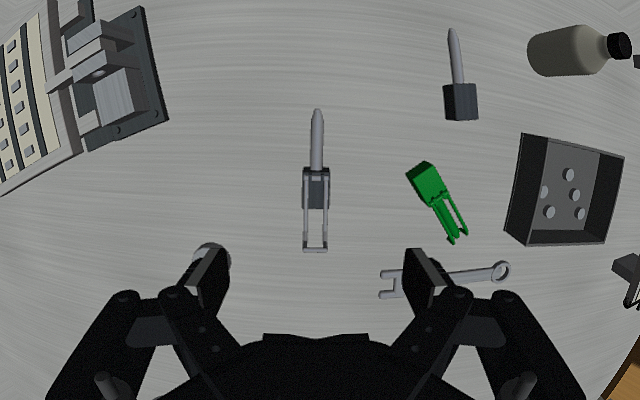

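The wrist view shows the pin lined up: nose (316,110), head (316,187), ring bar (315,248). The spare (455,90) and the green one (435,195) are clear. Next I check where the fingertips stand at the grasp opening before going down.

drive_tool --pt "0 0 0 0 0 0 -0.2" --pt "0 0 0 0 0 0 -0.2" --pt "0 0 0 0 0 0 -0.2" --pt "0 0 0 0 0 0 -0.2" --pt "0 0 0 0 0 0 -0.2" --pt "0 0 0 0 0 0 -0.2"

```text
t: 3.15
tcp_pos: [0.4844, -0.1887, 0.1455]
tool_rot: [1.0, 0.028, -0.0, -0.0]
force: [-0.2, -0.2, -0.3]
finger_gap: 0.402
gripper_force: 0.0
```

Run:
```python
from h import *
d=np.load("w2.npz")
for u,v in((222,252),(215,250),(220,260),(222,275),(205,270),(410,255)):print(u,v,d["T"][v,u].round(4))
st,s,W,T=shot("w3");print(st["t"],st["finger_gap"],st["tcp_pos"])
m=(T[:,:,2]>-.06)&(T[:,:,2]<.06)&(abs(T[:,:,1])<.07)&(T[:,:,0]<.03)&(T[:,:,0]>-.02)
for sg in(1,-1):
    q=T[m&(sg*T[:,:,1]>0)]; print(len(q),q.min(0).round(4),q.max(0).round(4))
pinfit(W)
```

```text
222 252 [ 0.0089 -0.044  -0.0327]
215 250 [ 0.0109 -0.0466 -0.0348]
220 260 [ 0.0075 -0.0437 -0.0379]
222 275 [-0.0008 -0.044  -0.0373]
205 270 [ 0.0106 -0.0455 -0.053 ]
410 255 [ 0.0098  0.0415 -0.0375]
3.15 0.4017984766388445 [ 0.48438225 -0.18872675  0.14549897]
1790 [-0.0115  0.0157 -0.06  ] [ 0.0137  0.0432 -0.0149]
1763 [-0.0117 -0.0448 -0.06  ] [ 0.0139 -0.0176 -0.0155]
all px [ 302  107   28  101 1597] c 511.3 -185.9 size 92.9 25.2 ang 4.6 z 0.0241
head px [312 170  17   6  90] c 498.8 -191.3 size 4.2 14.6 ang 3.6 z 0.0271
head px [307 180  16  28 421] c 478.4 -187.4 size 26.9 14.1 ang 2.8 z 0.0269
ring px [302 209  26  43 437] c 452.8 -188.3 size 28.3 22.2 ang 4.1 z 0.0447
shank yaw 2.5321873049147334 y at x=.482 -0.18806785368959283 518 zmax 0.019420107384081765
```

View pics/w3.png

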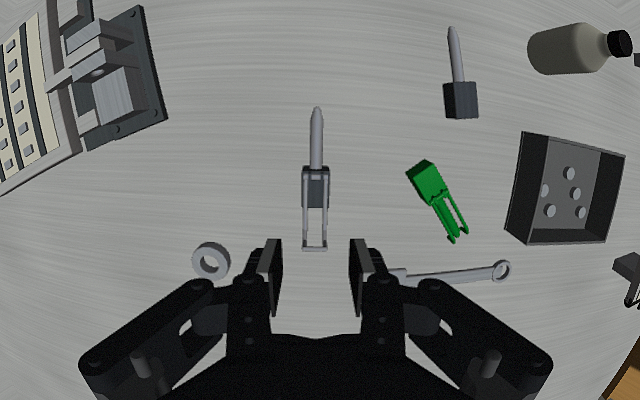

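Run:
```python
from h import *
for n in("side","scene"):
    s=manip.snapshot(n);P=pts(s);st=manip.sense()
    m=(np.hypot(P[:,:,0]-st["tcp_pos"][0],P[:,:,1]-st["tcp_pos"][1])<.06)&(P[:,:,2]>.09)&(P[:,:,2]<.3)
    q=P[m];print(n,len(q),np.percentile(q[:,2],[0,.5,2,5]).round(4),q[np.argsort(q[:,2])[:5]].round(4).tolist())
    b=(np.hypot(P[:,:,0]-.5,P[:,:,1]-0.2)<.3);q=P[b][:,2];print("bench",np.median(q[q<.01]).round(4))
```

```text
side 1492 [0.1608 0.1634 0.1685 0.1749] [[0.4908, -0.1713, 0.1608], [0.4786, -0.1722, 0.161], [0.4843, -0.1722, 0.1613], [0.476, -0.1719, 0.162], [0.4818, -0.1717, 0.1622]]
bench -0.0002
scene 805 [0.1583 0.1622 0.1676 0.1739] [[0.488, -0.2093, 0.1583], [0.4858, -0.1669, 0.1593], [0.4821, -0.166, 0.1617], [0.491, -0.1663, 0.1619], [0.4859, -0.2067, 0.1621]]
bench -0.0013
```

All cameras put the visible fingertips about 15 mm behind the TCP, which disagrees with the stated overhang. I'll go down in stages, watching the force.

drive_tool --pt "-0.002 0 0.02 0 0 0 0.2" --pt "0 0 0.02 0 0 0 0.2" --pt "0 0 0.02 0 0 0 0.2" --pt "0 0 0.02 0 0 0 0.2" --pt "0 0 0.02 0 0 0 0.2" --pt "0 0 0 0 0 0 0.2" --pt "0 0 0 0 0 0 0.2" --pt "0 0 0 0 0 0 0.2"

```text
t: 4.1
tcp_pos: [0.4831, -0.1892, 0.0464]
tool_rot: [1.0, 0.028, 0.001, 0.001]
force: [-0.3, 0.4, -0.1]
finger_gap: 0.596
gripper_force: 0.0
```

Run:
```python
from h import *
st,s,W,T=shot("w4");print(st["t"],st["finger_gap"],st["tcp_pos"],st["force"])
m=(T[:,:,2]>-.06)&(T[:,:,2]<.06)&(abs(T[:,:,1])>.018)&(abs(T[:,:,1])<.07)&(T[:,:,0]<.03)&(T[:,:,0]>-.02)&(W[:,:,2]>.006)
for sg in(1,-1):
    q=T[m&(sg*T[:,:,1]>0)]; print(len(q),q.min(0).round(4),q.max(0).round(4))
s=manip.snapshot("side");P=pts(s)
m=(np.hypot(P[:,:,0]-st["tcp_pos"][0],P[:,:,1]-st["tcp_pos"][1])<.06)&(P[:,:,2]>.035)&(P[:,:,2]<.3)
q=P[m];print(q[np.argsort(q[:,2])[:4]].round(4).tolist())
a=np.hstack([cv2.resize(s["image"][190:310,270:430],(533,400)),cv2.resize(manip.snapshot("wrist")["image"][150:400,240:400],(256,400))])
cv2.imwrite("pics/c4.png",a[:,:,::-1])
```

```text
4.1 0.5961903470452398 [ 0.48307372 -0.18923136  0.04636873] [-0.2519548   0.41881797 -0.10545575]
1774 [-0.012  0.024 -0.06 ] [ 0.0122  0.0454 -0.0173]
1783 [-0.012  -0.0469 -0.06  ] [ 0.0125 -0.0259 -0.0174]
[[0.4693, -0.2002, 0.0351], [0.4953, -0.1977, 0.0352], [0.4852, -0.199, 0.0352], [0.4958, -0.1857, 0.0354]]
```

View pics/c4.png

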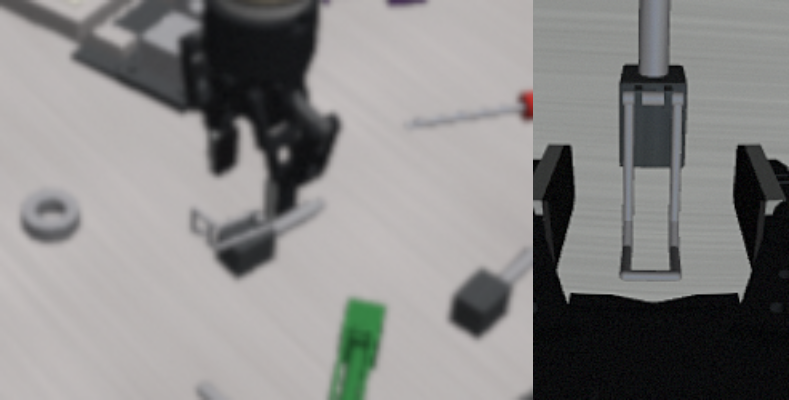

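The side crop shows the fingertips still above the head, about 64 mm up, straddling it with the ring clear between them. I go on down with force checks.

drive_tool --pt "-0.001 0 0.01 0 0 0 0.2" --pt "0 0 0.01 0 0 0 0.2" --pt "0 0 0 0 0 0 0.2" --pt "0 0 0 0 0 0 0.2"

```text
t: 4.65
tcp_pos: [0.481, -0.1886, 0.0248]
tool_rot: [1.0, 0.028, -0.001, -0.0]
force: [1.1, -0.3, 0.1]
finger_gap: 0.597
gripper_force: 0.0
```

drive_tool --pt "0 0 0.004 0 0 0 0.2" --pt "0 0 0.003 0 0 0 0.2" --pt "0 0 0 0 0 0 0.2" --pt "0 0 0 0 0 0 0.2"

```text
t: 5.05
tcp_pos: [0.4814, -0.1889, 0.0184]
tool_rot: [1.0, 0.028, -0.0, -0.0]
force: [-0.1, -0.7, 0.3]
finger_gap: 0.599
gripper_force: 0.0
```

drive_tool --pt "0 0 0.003 0 0 0 0.2" --pt "0 0 0.003 0 0 0 0.2" --pt "0 0 0 0 0 0 0.2" --pt "0 0 0 0 0 0 0.2"

```text
t: 5.45
tcp_pos: [0.4813, -0.1888, 0.0124]
tool_rot: [1.0, 0.028, -0.0, -0.0]
force: [-0.1, 0.1, -0.3]
finger_gap: 0.606
gripper_force: 0.0
```

drive_tool --pt "0 0 0.002 0 0 0 0.2" --pt "0 0 0.002 0 0 0 0.2" --pt "0 0 0 0 0 0 0.2" --pt "0 0 0 0 0 0 0.2"

```text
t: 5.85
tcp_pos: [0.4814, -0.1888, 0.0084]
tool_rot: [1.0, 0.028, -0.0, -0.0]
force: [0.8, -0.1, 0.2]
finger_gap: 0.598
gripper_force: 0.0
```

drive_tool --pt "0 0 0.002 0 0 0 0.2" --pt "0 0 0.001 0 0 0 0.2" --pt "0 0 0 0 0 0 0.2" --pt "0 0 0 0 0 0 0.2"

```text
t: 6.25
tcp_pos: [0.4814, -0.1888, 0.0055]
tool_rot: [1.0, 0.028, -0.0, -0.0]
force: [-0.3, 0.1, 0.2]
finger_gap: 0.596
gripper_force: 0.0
```

Run:
```python
from h import *
st,s,W,T=shot("w5");print(st["t"],st["finger_gap"],st["tcp_pos"],st["force"])
m=(T[:,:,2]>-.06)&(T[:,:,2]<.06)&(abs(T[:,:,1])>.018)&(abs(T[:,:,1])<.07)&(T[:,:,0]<.03)&(T[:,:,0]>-.02)&(W[:,:,2]>.006)
for sg in(1,-1):
    q=W[m&(sg*T[:,:,1]>0)]; print(len(q),q.min(0).round(4),q.max(0).round(4))
a=np.hstack([cv2.resize(manip.snapshot("side")["image"][210:300,290:410],(400,300)),cv2.resize(s["image"][150:400,160:490],(396,300))])
cv2.imwrite("pics/c5.png",a[:,:,::-1])
```

```text
6.25 0.5964812167467619 [ 0.48140899 -0.18884109  0.00546945] [-0.26775027  0.07761136  0.21144994]
1773 [ 0.4709 -0.2312  0.0232] [ 0.4957 -0.2126  0.0654]
1785 [ 0.4681 -0.1633  0.0227] [ 0.4919 -0.1417  0.0654]
```

View pics/c5.png

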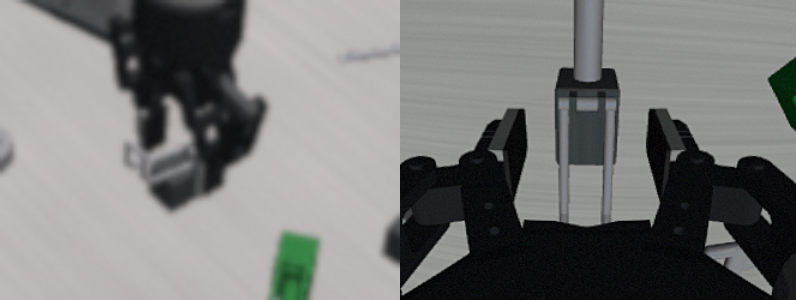

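The real fingertips are now at z≈0.023 beside the head and nothing is touching. So the effective overhang is about -0.015 m, as the cameras say, and I'll use that. Next: down another 13 mm and close.

drive_tool --pt "0 0 0.005 0 0 0 0.2" --pt "0 0 0.004 0 0 0 0.2" --pt "0 0 0 0 0 0 0.2" --pt "0 0 0 0 0 0 0.2"

```text
t: 6.75
tcp_pos: [0.4813, -0.1888, -0.0038]
tool_rot: [1.0, 0.028, -0.0, -0.0]
force: [-0.6, 0.1, -1.2]
finger_gap: 0.601
gripper_force: 0.0
```

drive_tool --pt "0 0 0.002 0 0 0 0.2" --pt "0 0 0.002 0 0 0 0.2" --pt "0 0 0 0 0 0 0.2" --pt "0 0 0 0 0 0 0.2"

```text
t: 7.15
tcp_pos: [0.4814, -0.1888, -0.0075]
tool_rot: [1.0, 0.028, -0.0, -0.0]
force: [-0.4, 0.3, 0.1]
finger_gap: 0.6
gripper_force: 0.0
```

drive_tool --pt "0 0 0 0 0 0 0" --pt "0 0 0 0 0 0 -0.2" --pt "0 0 0 0 0 0 -0.4" --pt "0 0 0 0 0 0 -1" --pt "0 0 0 0 0 0 -1" --pt "0 0 0 0 0 0 -1" --pt "0 0 0 0 0 0 -1" --newtons 80

```text
t: 7.85
tcp_pos: [0.4815, -0.1889, -0.0071]
tool_rot: [1.0, 0.028, 0.0, 0.0]
force: [-0.9, -0.2, 6.2]
finger_gap: 0.28
gripper_force: 79.1
```

```bash
cat >> h.py <<'E'
def tips(T,W,g=.012):
    m=(T[:,:,2]>-.06)&(T[:,:,2]<.06)&(abs(T[:,:,1])>g)&(abs(T[:,:,1])<.045)&(T[:,:,0]<.016)&(T[:,:,0]>-.013)
    for sg in(1,-1):
        q=T[m&(sg*T[:,:,1]>0)]; print("tip",sg,len(q),q.min(0).round(4),q.max(0).round(4))
def held(T):
    "pin in tool frame: shank axis line, head top, nose"
    b=(abs(T[:,:,1])<.011)&(T[:,:,0]>.022)&(T[:,:,0]<.085)&(T[:,:,2]>-.05)&(T[:,:,2]<.03)
    n,L,S,_=cv2.connectedComponentsWithStats(b.astype(np.uint8));i=1+np.argmax(S[1:,4]);q=T[L==i]
    k=q[q[:,0]<.062];c=np.polyfit(k[:,0],k[:,1],1)
    hi=[];xs=np.arange(.026,.060,.004)
    for x in xs: w=q[abs(q[:,0]-x)<.002];hi.append(np.percentile(w[:,2],8))
    d=np.polyfit(xs,hi,1)
    print("nose x",q[:,0].max().round(4),"yaw in tool deg",np.degrees(np.arctan(c[0])).round(2),"y at 0,.02,.076",np.polyval(c,[0,.02,.076]).round(4),"top z at .02,.06",np.polyval(d,[.02,.06]).round(4),len(q))
    h=T[(abs(T[:,:,1])<.007)&(T[:,:,0]>-.005)&(T[:,:,0]<.014)&(T[:,:,2]>-.06)&(T[:,:,2]<.02)];print("head top z",np.percentile(h[:,2],[10,50,90]).round(4))
E
python3 - <<'E'
from h import *
st,s,W,T=shot("w6");print(st["t"],st["finger_gap"],st["tcp_pos"],st["force"],st["gripper_force"])
tips(T,W);held(T)
E
```

```text
7.85 0.27999399631663696 [ 0.48151438 -0.18887487 -0.00705473] [-0.91361469 -0.19458786  6.15805459] 79.05313968658447
tip 1 3262 [-0.013  0.012 -0.06 ] [ 0.016   0.045  -0.0039]
tip -1 3488 [-0.0128 -0.045  -0.06  ] [ 0.016  -0.012  -0.0041]
nose x 0.085 yaw in tool deg -0.01 y at 0,.02,.076 [-0.0001 -0.0001 -0.0001] top z at .02,.06 [-0.026  -0.0261] 5853
head top z [-0.0404 -0.0342 -0.0334]
```

Gripped (gap 0.28, 79 N). Now lift and carry it to in front of the hole.

drive_tool --pt "0 0 -0.01 0 0 0 -1" --pt "0 0 -0.02 0 0 0 -1" --pt "0 0 -0.024 0 0 0 -1" --pt "0 0 0 0 0 0 -1" --pt "0 0 0 0 0 0 -1"

```text
t: 8.4
tcp_pos: [0.4815, -0.1889, 0.0467]
tool_rot: [1.0, 0.028, 0.0, 0.0]
force: [-1.1, -0.4, -2.7]
finger_gap: 0.285
gripper_force: 78.8
```

drive_tool --pt "0.005 -0.025 0 0 0 0 -1" --pt "0.005 -0.03 0 0 0 0 -1" --pt "0.005 -0.03 0 0 0 0 -1" --pt "0.005 -0.03 0 0 0 0 -1" --pt "0.005 -0.03 0 0 0 0 -1" --pt "0.005 -0.03 0 0 0 0 -1" --pt "0.004 -0.006 0 0 0 -4 -1" --pt "0 0 0 0 0 -5 -1" --pt "0 0 0 0 0 -5 -1" --pt "0 0 0 0 0 0 -1"

```text
t: 9.4
tcp_pos: [0.5043, -0.0058, 0.0452]
tool_rot: [0.989, 0.15, -0.001, -0.001]
force: [-0.1, 0.2, -2.8]
finger_gap: 0.287
gripper_force: 79.0
```

drive_tool --pt "0 0 0 0 0 0 -1" --pt "0 0 0 0 0 0 -1" --pt "0 0 0 0 0 0 -1"

```text
t: 9.7
tcp_pos: [0.5051, -0.0064, 0.0463]
tool_rot: [0.989, 0.149, -0.0, -0.0]
force: [0.1, 0.5, -2.1]
finger_gap: 0.285
gripper_force: 79.0
```

```bash
cat >> h.py <<'E'
def dock(W):
    z=W[:,:,2];b=(W[:,:,0]>.5)&(W[:,:,0]<.68)&(W[:,:,1]>-.04)&(W[:,:,1]<.075)
    rect(W,b&(z>.062)&(z<.08),"lug");rect(W,b&(z>.036)&(z<.052),"ledge")
E
python3 - <<'E'
from h import *
st,s,W,T=shot("w7");print(st["t"],st["finger_gap"],st["tcp_pos"],st["force"],R.from_quat(st["tool_rot"]).as_matrix().round(4).tolist())
tips(T,W);held(T);dock(W)
E
```

```text
9.7 0.2852132450415857 [ 0.50507802 -0.00637976  0.0462584 ] [ 0.13260659  0.4634338  -2.06887274] [[0.9556, 0.2947, -0.0005], [0.2947, -0.9556, 0.0001], [-0.0005, -0.0003, -1.0]]
tip 1 2888 [-0.013  0.012 -0.06 ] [0.016  0.045  0.0496]
tip -1 3270 [-0.013 -0.045 -0.06 ] [ 0.016  -0.012   0.0492]
nose x 0.085 yaw in tool deg 1.45 y at 0,.02,.076 [-0.0016 -0.0011  0.0003] top z at .02,.06 [-0.0263 -0.026 ] 4833
head top z [-0.0403 -0.0343 -0.0334]
lug px [ 257    0  112   67 6662] c 607.2 27.2 size 31.2 47.5 ang 17.5 z 0.0713
lug px [ 288   98   57  139 3818] c 550.1 8.5 size 59.1 25.7 ang 17.5 z 0.0711
lug px [260 237  28  23 294] c 508.8 14.6 size 4.6 17.2 ang 52.9 z 0.074
lug px [344 237  27  22 285] c 519.3 -20.3 size 15.7 3.9 ang 76.2 z 0.0731
ledge px [216  39  48   9 276] c 596.6 63.2 size 1.2 24.7 ang 17.6 z 0.0447
ledge px [ 274   66   86   94 6252] c 571.5 14.2 size 47.8 44.3 ang 17.5 z 0.0434
```

```bash
cat >> h.py <<'E'
Y=np.radians(17.4);O=np.array([.5918,.0210,0])
def toD(W):
    D=W-O;c,s=np.cos(Y),np.sin(Y);return np.stack([c*D[...,0]+s*D[...,1],-s*D[...,0]+c*D[...,1],W[...,2]],-1)
def align(W):
    D=toD(W);x,y,z=D[...,0],D[...,1],D[...,2]
    def mid(m,xs,tag):
        o=[]
        for a in xs:
            q=D[m&(abs(x-a)<.0015)]
            if len(q)>8: o.append((a,*np.percentile(q[:,1],[2,98]),np.percentile(q[:,2],90)))
        o=np.array(o)
        if len(o)<2: print(tag,"none");return
        m_=(o[:,1]+o[:,2])/2;c=np.polyfit(o[:,0],m_,1);print(tag,"mid y at x0: %.4f yaw %.2f"%(c[1],np.degrees(np.arctan(c[0]))),"w %.4f"%np.median(o[:,2]-o[:,1]),"ztop",o[:,3].round(4).tolist(),"x",o[[0,-1],0].round(3))
    mid((z>.036)&(z<.052)&(abs(y)<.03),np.arange(-.042,-.004,.003),"ledge")
    mid((z>.064)&(z<.08)&(abs(y)<.03),np.arange(.002,.013,.003),"frontlug")
    mid((z>.064)&(z<.08)&(abs(y)<.03),np.arange(.032,.044,.003),"rearlug")
    mid((z>.054)&(z<.08)&(abs(y)<.0095),np.arange(-.062,-.016,.004),"shank")
    q=D[(z>.064)&(abs(y)>.012)&(abs(y)<.02)&(x>-.02)&(x<.02)];print("lug front x",np.percentile(q[:,0],1).round(4) if len(q) else None)
    q=D[(z>.054)&(z<.08)&(abs(y)<.004)&(x<-.002)&(x>-.08)];print("nose x",np.percentile(q[:,0],99.5).round(4))
E
python3 - <<'E'
from h import *
W=np.load("w7.npz")["W"];align(W)
print("tool",toD(np.load("w7.npz")["tcp_pos"]))
E
```

```text
ledge mid y at x0: -0.0002 yaw 0.29 w 0.0421 ztop [0.0443, 0.0443, 0.0442, 0.0443, 0.0442, 0.0441, 0.0442, 0.0443, 0.0443, 0.0443, 0.0443, 0.0444, 0.0443] x [-0.042 -0.006]
frontlug mid y at x0: -0.0004 yaw 1.11 w 0.0421 ztop [0.0718, 0.0719, 0.0719, 0.0719] x [0.002 0.011]
rearlug none
shank mid y at x0: -0.0008 yaw -1.29 w 0.0113 ztop [0.0724, 0.0722, 0.0724, 0.0724, 0.0724, 0.0723, 0.0723, 0.0723, 0.0725, 0.0723, 0.0713, 0.0703] x [-0.062 -0.018]
lug front x 0.0012
nose x -0.0145
tool [-0.09094127 -0.00019347  0.0462584 ]
```

drive_tool --pt "0 0.0015 0.003 0 0 -1.5 -1" --pt "0 0 0.0034 0 0 0 -1" --pt "0 0 0 0 0 0 -1" --pt "0 0 0 0 0 0 -1" --pt "0 0 0 0 0 0 -1"

```text
t: 10.25
tcp_pos: [0.5057, -0.0077, 0.0401]
tool_rot: [0.987, 0.162, -0.0, -0.0]
force: [0.3, 0.7, -2.1]
finger_gap: 0.286
gripper_force: 79.0
```

Run:
```python
from h import *
st,s,W,T=shot("w8");align(W);print("tool",st["t"],toD(st["tcp_pos"]),st["force"],R.from_quat(st["tool_rot"]).as_euler("xyz",degrees=True))
```

```text
ledge mid y at x0: -0.0004 yaw -0.19 w 0.0423 ztop [0.0442, 0.0442, 0.0443, 0.0442, 0.0442, 0.0442, 0.0443, 0.0441, 0.0442, 0.0443, 0.0443, 0.0443, 0.0443] x [-0.042 -0.006]
frontlug mid y at x0: -0.0004 yaw 1.02 w 0.0422 ztop [0.0718, 0.0719, 0.0719, 0.0718] x [0.002 0.011]
rearlug none
shank mid y at x0: 0.0002 yaw 0.24 w 0.0113 ztop [0.0664, 0.0662, 0.066, 0.0662, 0.0661, 0.0661, 0.0662, 0.0661, 0.0662, 0.0661, 0.0655, 0.0643] x [-0.062 -0.018]
lug front x 0.0011
nose x -0.0143
tool 10.25 [-0.09072438 -0.00160567  0.04008026] [ 0.30686182  0.67162949 -2.106139  ] [-1.79998387e+02  2.68655866e-03  1.87012711e+01]
```

drive_tool --pt "0.004 0.0005 0 0 0 0 -1" --pt "0.004 0.0001 0 0 0 0 -1" --pt "0.004 0.0001 0 0 0 0 -1" --pt "0.004 0.0001 0 0 0 0 -1" --pt "0.004 0.0001 0 0 0 0 -1" --pt "0.004 0.0001 0 0 0 0 -1" --pt "0 0 0 0 0 0 -1" --pt "0 0 0 0 0 0 -1" --newtons 100

```text
t: 11.1
tcp_pos: [0.5287, -0.0008, 0.0401]
tool_rot: [0.987, 0.163, -0.0, -0.0]
force: [0.1, 0.5, -1.7]
finger_gap: 0.279
gripper_force: 103.1
```

drive_tool --pt "0.003 0.0001 0 0 0 0 -1" --pt "0.003 0.0001 0 0 0 0 -1" --pt "0.003 0.0001 0 0 0 0 -1" --pt "0 0 0 0 0 0 -1" --pt "0 0 0 0 0 0 -1"

```text
t: 11.6
tcp_pos: [0.5376, 0.0017, 0.04]
tool_rot: [0.987, 0.163, 0.0, 0.0]
force: [0.9, 0.7, -3.4]
finger_gap: 0.28
gripper_force: 103.1
```

drive_tool --pt "0.003 0 0 0 0 0 -1" --pt "0.002 0.0001 0 0 0 0 -1" --pt "0 0 0 0 0 0 -1" --pt "0 0 0 0 0 0 -1"

```text
t: 12.0
tcp_pos: [0.5418, 0.0034, 0.04]
tool_rot: [0.987, 0.163, -0.0, -0.0]
force: [0.1, 0.7, -3.0]
finger_gap: 0.278
gripper_force: 103.2
```

Run:
```python
from h import *
st,s,W,T=shot("w9");align(W);print("tool",st["t"],toD(st["tcp_pos"]),st["force"],st["ft_torque"],R.from_quat(st["tool_rot"]).as_euler("xyz",degrees=True))
```

```text
ledge mid y at x0: -0.0004 yaw -0.30 w 0.0426 ztop [0.044, 0.0442, 0.0442, 0.0502, 0.0441, 0.0442, 0.0442, 0.0442, 0.0441, 0.0441, 0.0441, 0.0441, 0.0442] x [-0.042 -0.006]
frontlug mid y at x0: -0.0003 yaw 0.39 w 0.0421 ztop [0.0717, 0.0717, 0.0718, 0.0718] x [0.002 0.011]
rearlug mid y at x0: -0.0001 yaw -0.12 w 0.0422 ztop [0.0718, 0.0718, 0.0718, 0.0718] x [0.032 0.041]
shank mid y at x0: 0.0002 yaw 0.78 w 0.0140 ztop [0.0745, 0.0748, 0.0746, 0.0789, 0.0796, 0.0799, 0.0798, 0.0751, 0.066, 0.0658, 0.0658, 0.066] x [-0.062 -0.018]
lug front x 0.0015
nose x -0.0024
tool 12.0 [-0.05294029 -0.0018435   0.03998154] [ 0.0887794   0.74107739 -2.97243369] [0.1840556  0.20631423 0.08988989] [-1.79972100e+02  3.29100082e-02  1.87144052e+01]
```

drive_tool --pt "0.003 0.0001 0 0 0 0 -1" --pt "0.003 0 0 0 0 0 -1" --pt "0 0 0 0 0 0 -1" --pt "0 0 0 0 0 0 -1"

```text
t: 12.45
tcp_pos: [0.5461, 0.0055, 0.0396]
tool_rot: [0.987, 0.163, -0.002, -0.001]
force: [-4.4, 1.6, -3.7]
finger_gap: 0.277
gripper_force: 103.2
```

drive_tool --pt "0.003 0.0001 0 0 0 0 -1" --pt "0.003 0.0001 0 0 0 0 -1" --pt "0 0 0 0 0 0 -1" --pt "0 0 0 0 0 0 -1"

```text
t: 12.85
tcp_pos: [0.547, 0.0061, 0.0394]
tool_rot: [0.987, 0.163, -0.007, -0.001]
force: [-13.6, -5.3, 1.8]
finger_gap: 0.278
gripper_force: 104.0
```

Run:
```python
from h import *
st=manip.sense();c,s=np.cos(Y),np.sin(Y);f=st["force"];print(st["t"],toD(st["tcp_pos"]).round(4),"fx %.1f fy %.1f fz %.1f"%(c*f[0]+s*f[1],-s*f[0]+c*f[1],f[2]),st["ft_torque"].round(2),R.from_quat(st["tool_rot"]).as_euler("xyz",degrees=True).round(2))
```

```text
12.85 [-0.0472 -0.0008  0.0394] fx -14.6 fy -1.0 fz 1.8 [-0.75  2.    0.07] [-179.77    0.75   18.78]
```

drive_tool --pt "0.002 0 0 0 0 0 -1" --pt "0.002 0 0 0 0 0 -1" --pt "0 0 0 0 0 0 -1" --pt "0 0 0 0 0 0 -1"

```text
t: 13.25
tcp_pos: [0.547, 0.0063, 0.0393]
tool_rot: [0.987, 0.163, -0.011, -0.001]
force: [-20.6, -11.1, 6.4]
finger_gap: 0.276
gripper_force: 104.6
```

```bash
cat >> h.py <<'E'
def rep():
    st=manip.sense();c,s=np.cos(Y),np.sin(Y);f=st["force"];print(round(st["t"],2),"tool D",toD(st["tcp_pos"]).round(4),"fx %.1f fy %.1f fz %.1f"%(c*f[0]+s*f[1],-s*f[0]+c*f[1],f[2]),st["ft_torque"].round(2),R.from_quat(st["tool_rot"]).as_euler("xyz",degrees=True).round(2),"gap",round(st["finger_gap"],3))
def headx(T,W):
    "held head: front edge in tool x and dock x, near y=+-8..12mm"
    q=(abs(T[:,:,1])>.004)&(abs(T[:,:,1])<.0085)&(T[:,:,2]<-.030)&(T[:,:,2]>-.0385)&(T[:,:,0]>.005)&(T[:,:,0]<.03)
    D=toD(W);print("head front tool x",np.percentile(T[q][:,0],98).round(4),"dock x",np.percentile(D[q][:,0],98).round(4),"n",q.sum(),"top z",np.median(W[q][:,2]).round(4))
    g=(abs(D[:,:,1])<.03)&(D[:,:,2]>.066)&(D[:,:,2]<.078)&(D[:,:,0]>.017)&(D[:,:,0]<.027);y=D[g][:,1];print("tongue y",np.percentile(y,[1,99]).round(4))
E
python3 - <<'E'
from h import *
rep();st,s,W,T=shot("w10");align(W);headx(T,W)
d=np.load("w8.npz");headx(d["T"],d["W"])
E
```

```text
13.25 tool D [-0.0471 -0.0006  0.0393] fx -23.0 fy -4.4 fz 6.4 [-1.68  2.85 -0.07] [-179.69    1.19   18.81] gap 0.276
ledge mid y at x0: -0.0000 yaw 0.52 w 0.0426 ztop [0.044, 0.0441, 0.044, 0.0441, 0.0441, 0.0496, 0.0441, 0.0441, 0.044, 0.0442, 0.0441, 0.0442, 0.0442] x [-0.042 -0.006]
frontlug mid y at x0: -0.0002 yaw 0.03 w 0.0421 ztop [0.0717, 0.0718, 0.0718, 0.0718] x [0.002 0.011]
rearlug mid y at x0: 0.0002 yaw -0.63 w 0.0421 ztop [0.0718, 0.0718, 0.0718, 0.0719] x [0.032 0.041]
shank mid y at x0: 0.0007 yaw 0.71 w 0.0153 ztop [0.0739, 0.0741, 0.074, 0.0741, 0.0792, 0.0794, 0.0793, 0.0798, 0.0795, 0.0715, 0.0651, 0.065] x [-0.062 -0.018]
lug front x 0.0015
nose x -0.0023
head front tool x 0.0194 dock x -0.0271 n 311 top z 0.0732
tongue y [-0.0187  0.0242]
head front tool x 0.0196 dock x -0.0712 n 321 top z 0.0741
tongue y [-0.0187  0.0243]
```

```bash
cat >> h.py <<'E'
def shank(W,x0,x1=-.003):
    D=toD(W);x,y,z=np.moveaxis(D,-1,0);o=[]
    for a in np.arange(x0,x1,.002):
        q=D[(abs(x-a)<.001)&(z>.054)&(z<.076)&(abs(y)<.0095)]
        if len(q)>8:o.append((a,*np.percentile(q[:,1],[3,97]),np.percentile(q[:,2],92)))
    o=np.array(o);c=np.polyfit(o[:,0],(o[:,1]+o[:,2])/2,1);d=np.polyfit(o[:,0],o[:,3],1)
    print("shank yaw %.2f y(0) %.4f y(30) %.4f | pitch up %.2f axis z(0) %.4f z(30) %.4f w %.4f n%d"%(np.degrees(c[0]),c[1],np.polyval(c,.03),np.degrees(d[0]),d[1]-.006,np.polyval(d,.03)-.006,np.median(o[:,2]-o[:,1]),len(o)))
E
python3 - <<'E'
from h import *
shank(np.load("w10.npz")["W"],-.024);shank(np.load("w9.npz")["W"],-.030);shank(np.load("w8.npz")["W"],-.068,-.027)
E
```

```text
shank yaw 0.18 y(0) 0.0009 y(30) 0.0010 | pitch up -0.44 axis z(0) 0.0590 z(30) 0.0588 w 0.0114 n11
shank yaw 0.71 y(0) 0.0000 y(30) 0.0004 | pitch up -0.08 axis z(0) 0.0599 z(30) 0.0599 w 0.0111 n14
shank yaw 0.47 y(0) 0.0004 y(30) 0.0007 | pitch up -0.01 axis z(0) 0.0603 z(30) 0.0603 w 0.0111 n21
```

Run:
```python
from h import *
for n in("w0","w1","w8","w9","w10"):
    D=toD(np.load(n+".npz")["W"]);x,y,z=np.moveaxis(D,-1,0);print(n)
    for a in range(-1,50,3):
        q=D[(abs(x-a/1000)<.001)&(abs(y)<.04)&(z>.060)&(z<.09)]
        if len(q)>8: print(a,len(q),np.percentile(q[:,1]*1e3,[2,98]).round(1),np.median(q[:,2]).round(4),end=" ; ")
    print()
```

```text
w0
2 74 [-20.3  21.3] 0.0707 ; 5 89 [-21.2  21.5] 0.0709 ; 8 92 [-20.9  21.5] 0.0708 ; 11 89 [-21.   20.7] 0.0709 ; 14 98 [-20.3  21.8] 0.0705 ; 17 39 [-16.3  20.2] 0.0718 ; 20 94 [-17.8  24.1] 0.072 ; 23 90 [-17.9  24.2] 0.0718 ; 26 90 [-17.6  24.8] 0.0718 ; 29 83 [-17.6  24.3] 0.0715 ; 32 80 [-20.1  21.6] 0.0707 ; 35 90 [-20.5  22.1] 0.0706 ; 38 92 [-20.8  21.3] 0.0709 ; 41 90 [-21.2  21.1] 0.0708 ; 44 92 [-20.4  21.5] 0.0708 ; 47 58 [-20.7  21.7] 0.0708 ; 
w1
2 158 [-21.6  20.7] 0.0694 ; 5 83 [-22.2  20.1] 0.071 ; 8 85 [-21.9  19.6] 0.0711 ; 11 84 [-21.4  20.8] 0.0712 ; 14 83 [-20.6  21.1] 0.0711 ; 17 92 [-17.9  23. ] 0.0698 ; 20 82 [-18.5  23.6] 0.0721 ; 23 82 [-17.5  23.3] 0.0719 ; 26 82 [-18.6  24.2] 0.0721 ; 29 56 [-17.3  23. ] 0.0719 ; 32 121 [-21.9  20.4] 0.0703 ; 35 76 [-21.4  20.6] 0.0713 ; 38 75 [-20.7  20.1] 0.0711 ; 41 75 [-21.8  20.1] 0.0711 ; 44 76 [-19.8  20.4] 0.0712 ; 47 46 [-19.8  19.9] 0.0712 ; 
w8
2 746 [-21.4  20.8] 0.0705 ; 5 517 [-21.1  20.9] 0.071 ; 8 511 [-21.3  21.1] 0.071 ; 11 498 [-21.2  20.8] 0.071 ; 14 503 [-21.1  20.8] 0.0711 ; 17 669 [-18.4  24.2] 0.
[... 448 characters left out ...]
341 [-18.3  24.1] 0.072 ; 32 653 [-21.4  20.8] 0.0707 ; 35 531 [-21.2  20.9] 0.071 ; 38 530 [-21.3  21.1] 0.071 ; 41 512 [-21.2  20.7] 0.071 ; 44 497 [-21.2  20.7] 0.071 ; 47 320 [-21.5  20.7] 0.0709 ; 
w10
-1 95 [-4.4  5.8] 0.0638 ; 2 446 [-21.   20.8] 0.071 ; 5 515 [-21.2  20.8] 0.0709 ; 8 521 [-21.5  21. ] 0.071 ; 11 524 [-21.2  20.9] 0.0709 ; 14 534 [-21.5  20.8] 0.0709 ; 17 234 [-18.5  23.8] 0.0718 ; 20 536 [-18.3  23.8] 0.072 ; 23 547 [-18.2  23.6] 0.072 ; 26 552 [-18.2  23.9] 0.072 ; 29 340 [-18.3  23.5] 0.072 ; 32 489 [-21.3  21. ] 0.0708 ; 35 538 [-21.1  20.8] 0.071 ; 38 548 [-21.1  20.9] 0.071 ; 41 535 [-21.4  20.9] 0.071 ; 44 537 [-21.   20.9] 0.071 ; 47 362 [-21.2  20.9] 0.0709 ;
```

The pin stalled with its nose about at the rear lug. Under load the arm has drifted about 1 mm to +y, 0.9 mm down and 1.2° nose-down. I'll unload, correct that drift and push again.

drive_tool --pt "-0.003 0 0 0 0 0 -1" --pt "-0.003 0.0005 0 0 0 0 -1" --pt "-0.002 0.0007 -0.0007 0 1 0 -1" --pt "0 0 0 0 0 0 -1" --pt "0 0 0 0 0 0 -1"

```text
t: 13.8
tcp_pos: [0.5472, 0.0056, 0.0395]
tool_rot: [0.987, 0.163, 0.006, -0.003]
force: [-4.0, 4.9, -7.0]
finger_gap: 0.28
gripper_force: 102.6
```

Run:
```python
from h import *
rep();st,s,W,T=shot("w11");shank(W,-.026);headx(T,W)
```

```text
13.8 tool D [-0.0472 -0.0013  0.0395] fx -2.4 fy 5.9 fz -7.0 [0.57 1.04 0.39] [-179.78   -0.68   18.75] gap 0.28
shank yaw 1.36 y(0) 0.0005 y(30) 0.0012 | pitch up 0.69 axis z(0) 0.0599 z(30) 0.0603 w 0.0112 n12
head front tool x 0.0196 dock x -0.0279 n 327 top z 0.0735
tongue y [-0.0191  0.0242]
```

drive_tool --pt "0.003 0.0001 0.0003 0 0 0 -1" --pt "0.003 0.0002 0 0 0 0 -1" --pt "0.002 0.0002 0 0 0.3 0 -1" --pt "0 0 0 0 0 0 -1" --pt "0 0 0 0 0 0 -1"

```text
t: 14.35
tcp_pos: [0.5479, 0.0064, 0.0388]
tool_rot: [0.987, 0.163, 0.001, -0.004]
force: [-16.8, -3.9, 0.2]
finger_gap: 0.278
gripper_force: 103.7
```

Run:
```python
from h import *
rep();st,s,W,T=shot("w12");shank(W,-.024);headx(T,W)
```

```text
14.35 tool D [-0.0462 -0.0008  0.0388] fx -17.2 fy 1.3 fz 0.2 [-0.78  2.68  0.11] [-179.56   -0.18   18.82] gap 0.278
shank yaw 1.25 y(0) 0.0009 y(30) 0.0016 | pitch up 0.06 axis z(0) 0.0590 z(30) 0.0591 w 0.0112 n11
head front tool x 0.0196 dock x -0.0268 n 327 top z 0.0728
tongue y [-0.0188  0.0242]
```

drive_tool --pt "0 0.0005 -0.001 0 0.3 1.5 -1" --pt "0.002 0 -0.0005 0 0 0 -1" --pt "0.002 0 0 0 0 0 -1" --pt "0 0 0 0 0 0 -1" --pt "0 0 0 0 0 0 -1"

```text
t: 14.9
tcp_pos: [0.5536, 0.0092, 0.0395]
tool_rot: [0.989, 0.15, 0.005, -0.006]
force: [-10.0, 3.7, -8.7]
finger_gap: 0.278
gripper_force: 102.4
```

Run:
```python
from h import *
rep();st,s,W,T=shot("w13");shank(W,-.024);headx(T,W)
```

```text
14.9 tool D [-0.04    0.0002  0.0395] fx -8.4 fy 6.5 fz -8.7 [0.55 2.   0.48] [-179.47   -0.69   17.31] gap 0.278
shank yaw 1.65 y(0) 0.0010 y(30) 0.0018 | pitch up -25.28 axis z(0) 0.0555 z(30) 0.0422 w 0.0113 n11
head front tool x 0.0196 dock x -0.0207 n 330 top z 0.0734
tongue y [-0.0199  0.0232]
```

It's moving again and the tongue is being wedged. Keep pushing.

drive_tool --pt "0.002 0.0004 0.0003 0 0 0.5 -1" --pt "0.002 0.0002 0 0 0 0 -1" --pt "0.002 0 0 0 0 0 -1" --pt "0.002 0 0 0 0 0 -1" --pt "0 0 0 0 0 0 -1" --pt "0 0 0 0 0 0 -1"

```text
t: 15.55
tcp_pos: [0.56, 0.0116, 0.0392]
tool_rot: [0.989, 0.146, 0.004, -0.006]
force: [-12.2, 5.3, -7.0]
finger_gap: 0.275
gripper_force: 102.8
```

Run:
```python
from h import *
rep();st,s,W,T=shot("w14");shank(W,-.014);headx(T,W)
```

```text
15.55 tool D [-0.0332  0.0005  0.0392] fx -10.1 fy 8.7 fz -7.0 [0.75 2.17 0.57] [-179.37   -0.53   16.84] gap 0.275
shank yaw 2.25 y(0) 0.0011 y(30) 0.0023 | pitch up -28.74 axis z(0) 0.0560 z(30) 0.0410 w 0.0113 n6
head front tool x 0.0195 dock x -0.0139 n 325 top z 0.0732
tongue y [-0.0203  0.023 ]
```

drive_tool --pt "0.002 0 0 0 0 0 -1" --pt "0.002 0 0 0 0 0 -1" --pt "0.002 0 0 0 0 0 -1" --pt "0.002 0 0 0 0 0 -1" --pt "0 0 0 0 0 0 -1" --pt "0 0 0 0 0 0 -1"

```text
t: 16.2
tcp_pos: [0.5675, 0.0138, 0.0393]
tool_rot: [0.989, 0.146, 0.004, -0.006]
force: [-12.8, 4.3, -7.3]
finger_gap: 0.278
gripper_force: 102.7
```

Run:
```python
from h import *
rep();st,s,W,T=shot("w15");headx(T,W)
```

```text
16.2 tool D [-0.0254  0.0004  0.0393] fx -10.9 fy 7.9 fz -7.3 [0.69 2.25 0.51] [-179.37   -0.5    16.83] gap 0.278
head front tool x 0.0298 dock x 0.0042 n 457 top z 0.0727
tongue y [-0.0202  0.0229]
```

drive_tool --pt "0.002 0 0 0 0 0 -1" --pt "0.002 0 0 0 0 0 -1" --pt "0.001 0 0 0 0 0 -1" --pt "0 0 0 0 0 0 -1" --pt "0 0 0 0 0 0 -1"

```text
t: 16.75
tcp_pos: [0.572, 0.0151, 0.0393]
tool_rot: [0.989, 0.146, 0.003, -0.006]
force: [-13.5, 2.7, -6.8]
finger_gap: 0.282
gripper_force: 102.7
```

drive_tool --pt "0.002 0 0 0 0 0 -1" --pt "0.001 0 0 0 0 0 -1" --pt "0 0 0 0 0 0 -1" --pt "0 0 0 0 0 0 -1"

```text
t: 17.15
tcp_pos: [0.5747, 0.0159, 0.0393]
tool_rot: [0.989, 0.146, 0.003, -0.006]
force: [-12.1, 3.4, -7.8]
finger_gap: 0.276
gripper_force: 102.7
```

Run:
```python
from h import *
rep()
```

```text
17.15 tool D [-0.0178  0.0003  0.0393] fx -10.5 fy 6.9 fz -7.8 [0.61 2.34 0.51] [-179.37   -0.44   16.83] gap 0.276
```

drive_tool --pt "0.001 0 0 0 0 0 -1" --pt "0.001 0 0 0 0 0 -1" --pt "0 0 0 0 0 0 -1" --pt "0 0 0 0 0 0 -1"

```text
t: 17.55
tcp_pos: [0.5746, 0.016, 0.0393]
tool_rot: [0.989, 0.147, 0.001, -0.006]
force: [-16.6, 1.0, -4.0]
finger_gap: 0.277
gripper_force: 103.0
```

drive_tool --pt "0.002 0 0 0 0 0 -1" --pt "0.001 0 0 0 0 0 -1" --pt "0 0 0 0 0 0 -1" --pt "0 0 0 0 0 0 -1"

```text
t: 17.95
tcp_pos: [0.5746, 0.016, 0.0394]
tool_rot: [0.989, 0.147, -0.002, -0.006]
force: [-21.1, -3.3, -0.7]
finger_gap: 0.274
gripper_force: 103.7
```

drive_tool --pt "0.002 0 0 0 0 0 -1" --pt "0.001 0 0 0 0 0 -1" --pt "0 0 0 0 0 0 -1" --pt "0 0 0 0 0 0 -1"

```text
t: 18.35
tcp_pos: [0.5745, 0.016, 0.0394]
tool_rot: [0.989, 0.148, -0.005, -0.006]
force: [-28.2, -7.4, 4.9]
finger_gap: 0.279
gripper_force: 104.3
```

Run:
```python
from h import *
rep()
```

```text
18.35 tool D [-0.018   0.0004  0.0394] fx -29.2 fy 1.4 fz 4.9 [-1.08  4.28  0.47] [-179.25    0.49   17.  ] gap 0.279
```

The stop is firm at 29 N and the head sits at the lug face, so the pin is seated. I relax the push, open, and measure the ring.

drive_tool --pt "-0.003 0 0 0 0 0 -1" --pt "-0.003 0 0 0 0 0 -1" --pt "-0.002 0 0 0 -0.5 0 -1" --pt "0 0 0 0 0 0 -1" --pt "0 0 0 0 0 0 -1"

```text
t: 18.85
tcp_pos: [0.5746, 0.0159, 0.0395]
tool_rot: [0.989, 0.146, -0.001, -0.005]
force: [-12.7, 3.7, -6.2]
finger_gap: 0.277
gripper_force: 102.7
```

drive_tool --pt "0 0 0 0 0 0 -0.3" --pt "0 0 0 0 0 0 0" --pt "0 0 0 0 0 0 0.2" --pt "0 0 0 0 0 0 0.2" --pt "0 0 0 0 0 0 0.2"

```text
t: 19.35
tcp_pos: [0.585, 0.012, 0.0426]
tool_rot: [0.989, 0.146, 0.009, -0.001]
force: [-4.7, -3.7, -4.7]
finger_gap: 0.6
gripper_force: 2.5
```

```bash
cat >> h.py <<'E'
def seen(W):
    D=toD(W)-[.0012,-.00025,.0598];x,y,z=np.moveaxis(D,-1,0)
    h=D[(abs(y)>.0035)&(abs(y)<.0085)&(abs(z-.014)<.004)&(x>-.045)&(x<.02)]
    print("head top x",np.percentile(h[:,0],[1,99]).round(4),"z",np.median(h[:,2]).round(4),len(h))
    n=D[(abs(y)<.006)&(abs(z)<.012)&(x>.047)&(x<.075)]
    if len(n)>5: print("nose x",np.percentile(n[:,0],99).round(4),"y",np.median(n[:,1]).round(4),len(n))
    r=(abs(y)<.02)&(z>.022)&(z<.10)&(x<.08)&(x>-.09)
    N,L,S,_=cv2.connectedComponentsWithStats(r.astype(np.uint8))
    for i in range(1,N):
        if S[i,4]>25:
            q=D[L==i];print("ring part",S[i,4],"x",np.percentile(q[:,0],[2,98]).round(4),"y",np.percentile(q[:,1],[2,98]).round(4),"z",np.percentile(q[:,2],[2,98]).round(4))
E
python3 - <<'E'
from h import *
rep();st,s,W,T=shot("w16");seen(W)
E
```

```text
19.35 tool D [-0.0092 -0.0065  0.0426] fx -5.6 fy -2.1 fz -4.7 [-0.65  0.72  0.08] [179.95  -1.05  16.74] gap 0.6
head top x [-0.0346  0.0196] z 0.0123 1685
nose x 0.0574 y 0.0008 433
ring part 11192 x [-0.0342  0.0077] y [-0.0192  0.0193] z [0.0234 0.0994]
```

drive_tool --pt "-0.004 -0.001 0 0 0 0 0.2" --pt "-0.004 -0.002 0 0 -0.5 -0.7 0.2" --pt "-0.004 -0.002 0 0 -0.6 0 0.2" --pt "0 -0.0015 -0.01 0 0 0 0.2" --pt "0 0 -0.01 0 0 0 0.2" --pt "0 0 -0.01 0 0 0 0.2" --pt "0 0 0 0 0 0 0.2" --pt "0 0 0 0 0 0 0.2"

```text
t: 20.2
tcp_pos: [0.5722, 0.0161, 0.0732]
tool_rot: [0.988, 0.151, 0.001, -0.0]
force: [-0.8, 0.5, -0.0]
finger_gap: 0.596
gripper_force: 0.0
```

Run:
```python
from h import *
rep();st,s,W,T=shot("w17");seen(W)
D=toD(W)-[.0012,-.00025,.0598];x,y,z=np.moveaxis(D,-1,0)
for zz in range(20,66,4):
    q=D[(abs(z-zz/1000)<.002)&(abs(y)<.013)&(x<-.0)&(x>-.085)]
    if len(q)>5: print(zz,len(q),"x",np.percentile(q[:,0],[3,50,97]).round(4),"y",np.percentile(q[:,1],[3,97]).round(4))
```

```text
20.2 tool D [-0.0202  0.0011  0.0732] fx -0.6 fy 0.7 fz -0.0 [ 0.01 -0.   -0.03] [ 1.80e+02 -9.00e-02  1.74e+01] gap 0.596
head top x [-0.0347  0.0196] z 0.0123 1335
nose x 0.0578 y 0.0008 290
ring part 541 x [-0.0599 -0.0292] y [-0.      0.0115] z [0.0222 0.051 ]
ring part 475 x [-0.0599 -0.033 ] y [-0.0104 -0.0064] z [0.0222 0.0477]
ring part 122 x [-0.0054 -0.0039] y [-0.0199 -0.0161] z [0.094 0.1  ]
20 937 x [-0.0335 -0.0133 -0.0023] y [-0.0098  0.0111]
24 484 x [-0.0527 -0.0415 -0.0285] y [-0.01    0.0114]
28 147 x [-0.0574 -0.0544 -0.049 ] y [-0.0099  0.0115]
32 113 x [-0.0601 -0.058  -0.0559] y [-0.0103  0.0115]
36 59 x [-0.0604 -0.0593 -0.0585] y [-0.0102  0.0113]
40 58 x [-0.0601 -0.059  -0.0581] y [-0.0103  0.0111]
44 62 x [-0.0597 -0.0587 -0.0577] y [-0.0103  0.011 ]
48 66 x [-0.0595 -0.0584 -0.0575] y [-0.0099  0.0112]
52 37 x [-0.0584 -0.0578 -0.057 ] y [-0.003  0.008]
```

The nose reads 57.8 mm in front of the lug face, so it's seated. The raised end of the ring stands at rel x -59, z 32–52. Now move back and pinch near its top.

drive_tool --pt "-0.01 0.0015 -0.006 0 0 0 0.2" --pt "-0.014 0 -0.007 0 0 0 0.2" --pt "-0.014 0 0 0 0 0 0.2" --pt "0 0 0 0 0 0 0.1" --pt "0 0 0 0 0 0 0.1" --pt "0 0 0 0 0 0 0.1"

```text
t: 20.85
tcp_pos: [0.5366, 0.0032, 0.0854]
tool_rot: [0.989, 0.151, 0.0, -0.0]
force: [0.5, -0.1, 0.3]
finger_gap: 0.554
gripper_force: 0.0
```

Run:
```python
from h import *
rep();st,s,W,T=shot("w18");seen(W)
m=(T[:,:,2]>-.04)&(T[:,:,2]<.01)&(abs(T[:,:,1])>.015)&(abs(T[:,:,1])<.04)&(T[:,:,0]<.014)&(T[:,:,0]>-.012)&(W[:,:,2]>.085)
for sg in(1,-1): q=T[m&(sg*T[:,:,1]>0)];print("tip",q.max(0).round(4),q.min(0).round(4))
r=(abs(T[:,:,1])<.0135)&(abs(T[:,:,0])<.02)&(W[:,:,2]>.09)&(W[:,:,2]<.125);q=T[r];print("ring in tool",len(q),np.percentile(q,[3,97],axis=0).round(4).tolist())
```

```text
20.85 tool D [-0.058  -0.0005  0.0854] fx 0.4 fy -0.2 fz 0.3 [-0.07 -0.   -0.01] [-1.7998e+02 -4.0000e-02  1.7390e+01] gap 0.554
head top x [-0.0353  0.0195] z 0.0123 1363
nose x 0.0578 y 0.0008 200
ring part 1385 x [-0.061  -0.0291] y [-0.0106  0.0112] z [0.0222 0.0532]
tip [ 0.0118  0.0364 -0.0165] [-0.0115  0.022  -0.04  ]
tip [ 0.0119 -0.0239 -0.0167] [-0.0116 -0.0381 -0.04  ]
ring in tool 674 [[-0.002, -0.011, -0.0277], [0.0027, 0.0098, -0.0051]]
```

drive_tool --pt "0 0 0 0 0 0 -0.2" --pt "0 0 0 0 0 0 -0.35" --pt "0 0 0 0 0 0 -1" --pt "0 0 0 0 0 0 -1" --pt "0 0 0 0 0 0 -1" --pt "0 0 0 0 0 0 -1" --newtons 25

```text
t: 21.5
tcp_pos: [0.536, 0.0032, 0.0855]
tool_rot: [0.988, 0.151, 0.0, -0.0]
force: [0.9, -1.2, -0.5]
finger_gap: 0.24
gripper_force: 24.4
```

drive_tool --pt "0.0039 0 -0.0064 0 0 0 -1" --pt "0.0046 0 -0.0059 0 0 0 -1" --pt "0.0053 0 -0.0052 0 0 0 -1" --pt "0 0 0 0 0 0 -1" --pt "0 0 0 0 0 0 -1"

```text
t: 22.0
tcp_pos: [0.5496, 0.0076, 0.1032]
tool_rot: [0.988, 0.151, 0.0, -0.0]
force: [1.0, -0.3, -2.7]
finger_gap: 0.238
gripper_force: 24.8
```

Run:
```python
from h import *
rep();st,s,W,T=shot("w19");seen(W)
```

```text
22.0 tool D [-0.0443 -0.0002  0.1032] fx 0.9 fy -0.6 fz -2.7 [-0.16 -0.08  0.  ] [-1.7999e+02 -6.0000e-02  1.7420e+01] gap 0.238
head top x [-0.0348  0.0198] z 0.0124 1037
nose x 0.0578 y 0.0012 196
ring part 3865 x [-0.0544 -0.0152] y [-0.0187  0.0186] z [0.0239 0.0983]
```

Pinched (gap 0.24), following the arc at low force. Next, the rest of the swing.

drive_tool --pt "0.006 0 -0.0045 0 0 0 -1" --pt "0.0064 0 -0.0038 0 0 0 -1" --pt "0.0069 0 -0.003 0 0 0 -1" --pt "0.0071 0 -0.0021 0 0 0 -1" --pt "0.0074 0 -0.0013 0 0 0 -1" --pt "0.0075 0 -0.0003 0 0 0 -1" --pt "0 0 0 0 0 0 -1" --pt "0 0 0 0 0 0 -1"

```text
t: 22.85
tcp_pos: [0.5892, 0.0199, 0.1181]
tool_rot: [0.988, 0.151, 0.001, -0.0]
force: [-0.1, -0.5, 0.2]
finger_gap: 0.237
gripper_force: 24.7
```

drive_tool --pt "0.0074 0 0.0006 0 0 0 -1" --pt "0.0073 0 0.0015 0 0 0 -1" --pt "0.0071 0 0.0024 0 0 0 -1" --pt "0.0068 0 0.0032 0 0 0 -1" --pt "0.0063 0 0.004 0 0 0 -1" --pt "0 0 0 0 0 0 -1" --pt "0 0 0 0 0 0 -1"

```text
t: 23.55
tcp_pos: [0.6242, 0.0305, 0.1069]
tool_rot: [0.988, 0.151, 0.002, -0.0]
force: [1.1, 1.8, 5.1]
finger_gap: 0.234
gripper_force: 24.3
```

Run:
```python
from h import *
rep();st,s,W,T=shot("w20");seen(W)
r=(abs(T[:,:,1])<.0135)&(T[:,:,0]<.04)&(T[:,:,0]>-.03)&(T[:,:,2]>-.045)&(T[:,:,2]<.03);q=T[r];print("ring in tool",len(q),np.percentile(q,[3,97],axis=0).round(4).tolist())
```

```text
23.55 tool D [ 0.0338 -0.0006  0.1069] fx 1.6 fy 1.4 fz 5.1 [ 0.22 -0.23 -0.01] [179.96  -0.28  17.4 ] gap 0.234
head top x [-0.0354  0.0197] z 0.012 709
nose x 0.0577 y 0.0007 206
ring part 3144 x [-0.0004  0.0438] y [-0.0188  0.0188] z [0.0351 0.0997]
ring in tool 1550 [[-0.0242, -0.0127, -0.0437], [0.0113, 0.0127, -0.0184]]
```

drive_tool --pt "0.0057 0 0.0047 0 0 0 -1" --pt "0.0052 0 0.0055 0 0 0 -1" --pt "0.0044 0 0.006 0 0 0 -1" --pt "0.0037 0 0.0065 0 0 0 -1" --pt "0.0029 0 0.0069 0 0 0 -1" --pt "0 0 0 0 0 0 -1" --pt "0 0 0 0 0 0 -1"

```text
t: 24.3
tcp_pos: [0.6469, 0.0372, 0.0778]
tool_rot: [0.989, 0.151, 0.004, 0.0]
force: [4.9, 2.4, 4.1]
finger_gap: 0.236
gripper_force: 29.2
```

Run:
```python
from h import *
rep();st,s,W,T=shot("w21");seen(W)
D=toD(W)-[.0012,-.00025,.0598];x,y,z=np.moveaxis(D,-1,0)
for a in range(-5,75,5):
    q=D[(abs(x-a/1000)<.0015)&(abs(y)<.0115)&(abs(y)>.0065)&(z>.016)&(z<.07)]
    if len(q)>4: print(a,len(q),np.percentile(q[:,2],[10,50,90]).round(4))
```

```text
24.3 tool D [ 0.0574 -0.001   0.0778] fx 5.3 fy 0.8 fz 4.1 [ 0.32 -0.67  0.02] [179.91  -0.5   17.38] gap 0.236
head top x [-0.0188  0.0198] z 0.0117 567
nose x 0.0576 y 0.001 261
ring part 5349 x [0.029  0.0722] y [-0.0192  0.0192] z [0.0372 0.0991]
-5 23 [0.0177 0.0185 0.0191]
0 7 [0.0185 0.023  0.0256]
15 6 [0.0374 0.0394 0.0416]
25 7 [0.05   0.0525 0.053 ]
30 68 [0.0532 0.0541 0.0548]
35 73 [0.0536 0.0544 0.0553]
40 122 [0.0529 0.0544 0.0557]
45 146 [0.0496 0.0512 0.0672]
50 154 [0.0462 0.0484 0.0697]
55 175 [0.043  0.0464 0.0693]
60 95 [0.0373 0.0551 0.0694]
65 160 [0.0365 0.0592 0.0694]
```

drive_tool --pt "0 0 0 0 0 0 -0.3" --pt "0 0 0 0 0 0 -0.1" --pt "0 0 0 0 0 0 0.1" --pt "0 0 0 0 0 0 0.1" --pt "0 0 -0.012 0 0 0 0.1" --pt "0 0 -0.015 0 0 0 0.1" --pt "-0.006 0 -0.012 0 0 0 0.1" --pt "-0.006 0 0 0 0 0 -1" --pt "0 0 0 0 0 0 -1" --pt "0 0 0 0 0 0 -1"

```text
t: 25.35
tcp_pos: [0.6306, 0.0331, 0.1156]
tool_rot: [0.989, 0.151, -0.0, -0.0]
force: [-0.3, 0.2, 0.0]
finger_gap: 0.043
gripper_force: 0.0
```

drive_tool --pt "0 0 0 0 0 0 -1" --pt "0 0 0 0 0 0 -1" --pt "0 0 0 0 0 0 -1" --pt "0 0 0 0 0 0 -1"

```text
t: 25.75
tcp_pos: [0.6312, 0.0332, 0.1153]
tool_rot: [0.988, 0.151, -0.0, -0.0]
force: [0.2, 0.6, 0.6]
finger_gap: -0.0
gripper_force: 0.0
```

Run:
```python
from h import *
rep();st,s,W,T=shot("w22");seen(W)
m=(T[:,:,2]>-.03)&(T[:,:,2]<.01)&(abs(T[:,:,1])<.03)&(T[:,:,0]<.014)&(T[:,:,0]>-.012);q=T[m];print("tip",q.max(0).round(4),q.min(0).round(4))
D=toD(W)-[.0012,-.00025,.0598];x,y,z=np.moveaxis(D,-1,0)
for a in range(-5,75,5):
    q=D[(abs(x-a/1000)<.0015)&(abs(y)<.0115)&(abs(y)>.0065)&(z>.016)&(z<.06)]
    if len(q)>4: print(a,len(q),np.percentile(q[:,2],[10,50,90]).round(4))
```

```text
25.75 tool D [ 4.120e-02 -1.000e-04  1.153e-01] fx 0.3 fy 0.5 fz 0.6 [0.03 0.04 0.02] [-1.7995e+02  2.0000e-02  1.7400e+01] gap -0.0Traceback (most recent call last):
  File "<stdin>", line 2, in <module>
  File "h.py", line 88, in seen
    print("head top x",np.percentile(h[:,0],[1,99]).round(4),"z",np.median(h[:,2]).round(4),len(h))
                       ~~~~~~~~~~~~~^^^^^^^^^^^^^^^
    return _quantile_unchecked(
        a, q, axis, out, overwrite_input, method, keepdims, weights)
    return _ureduce(a,
                    func=_quantile_ureduce_func,
    ...<5 lines>...
                    overwrite_input=overwrite_input,
                    method=method)
    r = func(a, **kwargs)
    result = _quantile(arr,
                       quantiles=q,
    ...<2 lines>...
                       out=out,
                       weights=wgt)
    slices_having_nans = np.isnan(arr[-1, ...])
                                  ~~~^^^^^^^^^
IndexError: index -1 is out of bounds for axis 0 with size 0
```

```bash
cat >> h.py <<'E'
def ring(W):
    D=toD(W)-[.0012,-.00025,.0598];x,y,z=np.moveaxis(D,-1,0)
    for a in range(-5,80,5):
        q=D[(abs(x-a/1000)<.0015)&(abs(y)<.0125)&(abs(y)>.0065)&(z>.0155)&(z<.062)]
        if len(q)>4: print(a,len(q),"z",np.percentile(q[:,2],[10,50,90]).round(4),"y",np.percentile(q[:,1],[3,97]).round(4))
    n=D[(abs(y)<.006)&(abs(z)<.012)&(x>.047)&(x<.075)]
    if len(n)>5: print("nose/bar x",np.percentile(n[:,0],[50,99]).round(4),len(n))
E
python3 - <<'E'
from h import *
d=np.load("w22.npz");W,T=d["W"],d["T"];ring(W)
m=(T[:,:,2]>-.03)&(T[:,:,2]<.01)&(abs(T[:,:,1])<.03)&(T[:,:,0]<.014)&(T[:,:,0]>-.012);q=T[m];print("tip",np.percentile(q,[.5,99.5],axis=0).round(4).tolist(),len(q))
E
```

```text
40 78 z [0.0531 0.0544 0.0557] y [-0.0104  0.0114]
45 106 z [0.0493 0.0511 0.0526] y [-0.0107  0.0115]
50 89 z [0.0459 0.0475 0.0489] y [-0.0096  0.0116]
55 59 z [0.0434 0.0445 0.0458] y [-0.0093  0.011 ]
nose/bar x [0.0519 0.0576] 185
tip [[-0.0028, -0.0136, -0.0299], [0.0137, 0.0121, 0.01]] 994
```

The ring has stayed at about 45°. I press it down with shut fingers over pin x +45.

drive_tool --pt "0.005 0 0.006 0 0 0 -1" --pt "0 0 0.008 0 0 0 -1" --pt "0 0 0.006 0 0 0 -1" --pt "0 0 0.006 0 0 0 -1" --pt "0 0 0.006 0 0 0 -1" --pt "0 0 0 0 0 0 -1" --pt "0 0 0 0 0 0 -1"

```text
t: 26.5
tcp_pos: [0.6355, 0.0345, 0.0832]
tool_rot: [0.988, 0.151, -0.001, -0.0]
force: [0.6, -1.2, -0.3]
finger_gap: -0.0
gripper_force: 0.4
```

drive_tool --pt "0 0 0.003 0 0 0 -1" --pt "0 0 0.003 0 0 0 -1" --pt "0 0 0 0 0 0 -1" --pt "0 0 0 0 0 0 -1"

```text
t: 26.9
tcp_pos: [0.6358, 0.0347, 0.0776]
tool_rot: [0.988, 0.151, -0.0, -0.0]
force: [1.3, 0.0, 0.3]
finger_gap: -0.0
gripper_force: 0.4
```

Run:
```python
from h import *
rep();st,s,W,T=shot("w23");ring(W)
```

```text
26.9 tool D [ 0.0461 -0.0001  0.0776] fx 1.2 fy -0.3 fz 0.3 [-0.02 -0.13  0.  ] [-1.7996e+02  3.0000e-02  1.7410e+01] gap -0.0
50 155 z [0.0351 0.0511 0.0603] y [-0.0121  0.0121]
55 201 z [0.027  0.0301 0.0555] y [-0.0101  0.0115]
60 112 z [0.0196 0.0212 0.0231] y [-0.0099  0.0112]
nose/bar x [0.05   0.0582] 169
```

drive_tool --pt "0 0 0.003 0 0 0 -1" --pt "0 0 0.002 0 0 0 -1" --pt "0 0 0 0 0 0 -1" --pt "0 0 0 0 0 0 -1"

```text
t: 27.35
tcp_pos: [0.6355, 0.0347, 0.0723]
tool_rot: [0.988, 0.151, -0.001, -0.0]
force: [-0.4, -0.8, 0.0]
finger_gap: 0.002
gripper_force: 0.2
```

drive_tool --pt "0 0 0.003 0 0 0 -1" --pt "0 0 0 0 0 0 -1" --pt "0 0 0 0 0 0 -1"

```text
t: 27.65
tcp_pos: [0.6357, 0.0347, 0.0694]
tool_rot: [0.988, 0.151, -0.0, -0.0]
force: [-0.2, -0.6, -1.0]
finger_gap: 0.001
gripper_force: 0.2
```

drive_tool --pt "0 0 0.002 0 0 0 -1" --pt "0 0 0 0 0 0 -1" --pt "0 0 0 0 0 0 -1"

```text
t: 27.95
tcp_pos: [0.6358, 0.0348, 0.0675]
tool_rot: [0.988, 0.151, -0.0, -0.0]
force: [0.2, 0.8, -0.6]
finger_gap: 0.001
gripper_force: 0.1
```

Run:
```python
from h import *
rep();st,s,W,T=shot("w24");ring(W)
```

```text
27.95 tool D [ 0.0461 -0.      0.0675] fx 0.4 fy 0.7 fz -0.6 [-0.02  0.01 -0.  ] [-1.7995e+02  2.0000e-02  1.7400e+01] gap 0.001
50 154 z [0.0241 0.0378 0.0497] y [-0.0114  0.0122]
55 249 z [0.0174 0.0224 0.0531] y [-0.0098  0.0114]
nose/bar x [0.0536 0.0608] 413
```

drive_tool --pt "0 0 0.002 0 0 0 -1" --pt "0 0 0 0 0 0 -1" --pt "0 0 0 0 0 0 -1"

```text
t: 28.3
tcp_pos: [0.6362, 0.0348, 0.0659]
tool_rot: [0.988, 0.151, 0.0, -0.0]
force: [1.0, 0.5, 1.5]
finger_gap: 0.002
gripper_force: 0.8
```

drive_tool --pt "0 0 0.002 0 0 0 -1" --pt "0 0 0 0 0 0 -1" --pt "0 0 0 0 0 0 -1"

```text
t: 28.6
tcp_pos: [0.6373, 0.0351, 0.0644]
tool_rot: [0.989, 0.151, 0.002, -0.0]
force: [2.5, 1.6, 3.4]
finger_gap: 0.001
gripper_force: 2.2
```

drive_tool --pt "0 0 0.002 0 0 0 -1" --pt "0 0 0 0 0 0 -1" --pt "0 0 0 0 0 0 -1"

```text
t: 28.9
tcp_pos: [0.6377, 0.0348, 0.0625]
tool_rot: [0.988, 0.151, 0.002, -0.0]
force: [2.9, 1.4, 5.2]
finger_gap: -0.003
gripper_force: 2.5
```

Run:
```python
from h import *
rep();st,s,W,T=shot("w25");ring(W)
```

```text
28.9 tool D [ 0.0479 -0.0005  0.0625] fx 3.2 fy 0.5 fz 5.2 [ 0.36 -0.52 -0.04] [179.97  -0.21  17.4 ] gap -0.003
55 373 z [0.0177 0.0316 0.0449] y [-0.0121  0.0122]
60 83 z [0.0578 0.0605 0.0617] y [-0.0116  0.0118]
nose/bar x [0.0566 0.0614] 370
```

drive_tool --pt "0 0 0.0015 0 0 0 -1" --pt "0 0 0 0 0 0 -1" --pt "0 0 0 0 0 0 -1"

```text
t: 29.25
tcp_pos: [0.634, 0.0345, 0.059]
tool_rot: [0.988, 0.151, -0.002, -0.001]
force: [0.8, 0.6, 0.9]
finger_gap: -0.0
gripper_force: 0.2
```

drive_tool --pt "0 0 0.0015 0 0 0 -1" --pt "0 0 0 0 0 0 -1" --pt "0 0 0 0 0 0 -1"

```text
t: 29.55
tcp_pos: [0.6352, 0.0346, 0.058]
tool_rot: [0.988, 0.151, -0.001, -0.001]
force: [-0.1, 0.1, -1.0]
finger_gap: 0.001
gripper_force: 0.0
```

Run:
```python
from h import *
rep();st,s,W,T=shot("w26");ring(W)
c=manip.snapshot("scene");s=manip.snapshot("side")
a=cv2.resize(c["image"][175:260,275:385],(396,306),interpolation=cv2.INTER_CUBIC)
b=cv2.resize(st and cv2.imread("pics/w26.png")[60:280,210:430,::-1],(380,306),interpolation=cv2.INTER_CUBIC)
cv2.imwrite("pics/c26.png",np.hstack([a,b])[:,:,::-1])
```

```text
29.55 tool D [0.0455 0.     0.058 ] fx -0.1 fy 0.1 fz -1.0 [-0.01  0.01 -0.01] [-1.7993e+02  1.0000e-01  1.7400e+01] gap 0.001
50 442 z [0.0226 0.0327 0.0413] y [-0.0121  0.0122]
55 296 z [0.028  0.0554 0.0611] y [-0.012   0.0122]
nose/bar x [0.0548 0.0579] 368
```

The force dropped from 5 N to nothing, so it snapped. I rise straight up and verify.

drive_tool --pt "0 0 -0.01 0 0 0 -1" --pt "0 0 -0.02 0 0 0 -1" --pt "0 0 -0.02 0 0 0 -1" --pt "-0.01 0 -0.02 0 0 0 -1" --pt "-0.02 0 -0.02 0 0 0 -1" --pt "-0.02 0 0 0 0 0 -1" --pt "-0.02 0 0 0 0 0 -1" --pt "0 0 0 0 0 0 -1" --pt "0 0 0 0 0 0 -1"

```text
t: 30.6
tcp_pos: [0.5699, 0.0136, 0.1495]
tool_rot: [0.989, 0.151, 0.001, -0.0]
force: [0.2, -0.5, -0.0]
finger_gap: -0.001
gripper_force: 0.0
```

Run:
```python
from h import *
rep();st,s,W,T=shot("w27");ring(W);seen(W)
c=manip.snapshot("scene")
D=toD(W)-[.0012,-.00025,.0598]
uv=np.argwhere((D[:,:,0]>-.05)&(D[:,:,0]<.075)&(abs(D[:,:,1])<.035)&(D[:,:,2]>-.03)&(D[:,:,2]<.03));v0,u0=uv.min(0);v1,u1=uv.max(0)
a=cv2.resize(c["image"][175:260,275:385],(396,306),interpolation=cv2.INTER_CUBIC)
b=cv2.resize(s["image"][max(v0-5,0):v1+5,max(u0-5,0):u1+5],(390,306),interpolation=cv2.INTER_CUBIC)
cv2.imwrite("pics/c27.png",np.hstack([a,b])[:,:,::-1])
```

```text
30.6 tool D [-0.0231 -0.0005  0.1495] fx 0.1 fy -0.6 fz -0.0 [ 0.02 -0.07  0.04] [ 1.800e+02 -1.100e-01  1.738e+01] gap -0.001
-5 44 z [0.0179 0.0187 0.0197] y [-0.0097  0.0115]
0 41 z [0.0168 0.0176 0.0186] y [-0.0097  0.0115]
5 36 z [0.0169 0.0179 0.019 ] y [-0.0097  0.0115]
10 39 z [0.0167 0.0179 0.0188] y [-0.0096  0.0114]
15 38 z [0.017  0.0181 0.0191] y [-0.0096  0.0113]
20 40 z [0.0169 0.0181 0.0187] y [-0.0096  0.0113]
25 40 z [0.0171 0.0186 0.0194] y [-0.0095  0.0119]
30 39 z [0.0175 0.0184 0.0194] y [-0.0095  0.0119]
35 41 z [0.0177 0.0185 0.0196] y [-0.0094  0.0119]
40 40 z [0.0178 0.0185 0.0195] y [-0.0094  0.0118]
45 41 z [0.0169 0.018  0.0189] y [-0.0094  0.0118]
50 11 z [0.0155 0.0159 0.0174] y [-0.008   0.0102]
nose/bar x [0.0525 0.0577] 184
head top x [-0.035   0.0195] z 0.0126 731
nose x 0.0577 y 0.0001 184
```

View pics/c27.png

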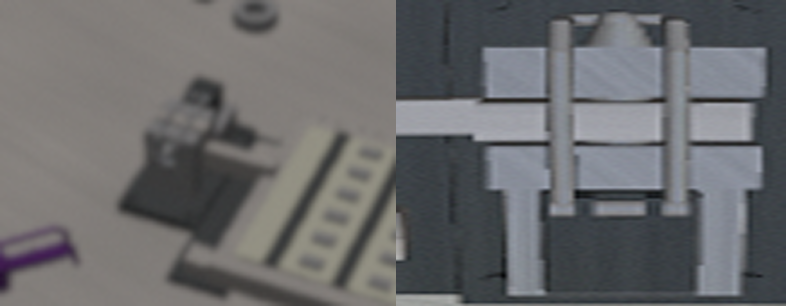

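The crop (right half) shows both ring arms lying flat across the lugs at columns 560 and 675, with the bar past the nose at (620,20). The arms measure level at z≈18 mm, the nose 57.7 mm out, and the robot is clear. Handing in.

```bash
python3 -c "
from station import manip
print(manip.sign_off())"
```

```text
the job is handed in; nothing more can be done
None
```

The ring pin is pushed fully home through both lugs and the tongue, the ring is snapped shut over its nose, the robot is clear, and the job was handed in at about 31 s; no verdict came back.

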